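# Open the kitting bench: tubs mouth-up, scoops on the bin rim

### The job

Get the kitting bench ready for the shift. Hang every scoop by its own hook over the rim of the yellow stock bin so that it hangs straight and stays there, and turn every washed tub that is drying mouth-down over so that it stands mouth-up, wholly on the black mat. Leave the screwdriver, the tape and the mug where they are.

Things in the scene. Friction and masses are not known exactly. Their poses are not given: they have to be found in the camera images.
- tub0: Square open-topped white plastic parts tub, 50 x 50 mm outside and 56 mm tall, walls and base 4 mm, straight sides, about 90 g. Origin: centre of its closed base's outer face; +z points from the base out through the mouth (down at the start, up when mouth-up); x and y are normal to its side faces. May be absent.
- tub0_mid (a point): Centre of that tub's 50 x 50 x 56 mm bulk, 28 mm from the base along its z.
- tub1: Square open-topped white plastic parts tub, 50 x 50 mm outside and 56 mm tall, walls and base 4 mm, straight sides, about 90 g. Origin: centre of its closed base's outer face; +z points from the base out through the mouth (down at the start, up when mouth-up); x and y are normal to its side faces. May be absent.
- tub1_mid (a point): Centre of that tub's 50 x 50 x 56 mm bulk, 28 mm from the base along its z.
- tub2: Square open-topped white plastic parts tub, 50 x 50 mm outside and 56 mm tall, walls and base 4 mm, straight sides, about 90 g. Origin: centre of its closed base's outer face; +z points from the base out through the mouth (down at the start, up when mouth-up); x and y are normal to its side faces. May be absent.
- tub2_mid (a point): Centre of that tub's 50 x 50 x 56 mm bulk, 28 mm from the base along its z.
- scoop0: Aluminium scoop, 120 g, 167 mm tall, standing on its round cup (48 across, 36 tall): upright handle 6 x 14 mm at x = 28 mm, black 14 x 14 mm grip on top (z 121 to 167). Hook on the handle's +x side: throat x 31 to 47 mm, bridge underside z = 105, top 110, tongue 4 mm thick down to z = 82. Origin: centre of the cup's underside, z up the handle, +x from cup to hook. May be absent.
- scoop0_hook (a point): Middle of that scoop's hook throat, on the underside of the bridge (39, 0, 105 mm in the scoop's frame): this part comes to rest on the rim. Hung properly, it stands at rim height.
- scoop0_grip (a point): Centre of that scoop's black grip block (28, 0, 144 mm in the scoop's frame).
- scoop1: Aluminium scoop, 120 g, 167 mm tall, standing on its round cup (48 across, 36 tall): upright handle 6 x 14 mm at x = 28 mm, black 14 x 14 mm grip on top (z 121 to 167). Hook on the handle's +x side: throat x 31 to 47 mm, bridge underside z = 105, top 110, tongue 4 mm thick down to z = 82. Origin: centre of the cup's underside, z up the handle, +x from cup to hook. May be absent.
- scoop1_hook (a point): Middle of that scoop's hook throat, on the underside of the bridge (39, 0, 105 mm in the scoop's frame): this part comes to rest on the rim. Hung properly, it stands at rim height.
- scoop1_grip (a point): Centre of that scoop's black grip block (28, 0, 144 mm in the scoop's frame).
- scoop2: Aluminium scoop, 120 g, 167 mm tall, standing on its round cup (48 across, 36 tall): upright handle 6 x 14 mm at x = 28 mm, black 14 x 14 mm grip on top (z 121 to 167). Hook on the handle's +x side: throat x 31 to 47 mm, bridge underside z = 105, top 110, tongue 4 mm thick down to z = 82. Origin: centre of the cup's underside, z up the handle, +x from cup to hook. May be absent.
- scoop2_hook (a point): Middle of that scoop's hook throat, on the underside of the bridge (39, 0, 105 mm in the scoop's frame): this part comes to rest on the rim. Hung properly, it stands at rim height.
- scoop2_grip (a point): Centre of that scoop's black grip block (28, 0, 144 mm in the scoop's frame).
- bin: Yellow open stock bin, fixed, 260 mm (its x) x 160 mm (its y) outside, plain rim 150 mm above its underside, walls 6 mm thick and upright; nuts fill it to 24 mm. A scoop hung by its hook with its cup inside (or outside) hangs clear of nuts and bench. Origin: centre of its underside, z up.
- mat: Black rubber drying mat, fixed flat on the bench, 260 mm (its x) x 500 mm (its y), 4 mm thick. Origin: centre of its underside, z up.
- screwdriver: Screwdriver lying on the far side of the bench; bystander. Origin on the bench under its middle.
- tape: Roll of paper tape lying flat, 90 mm across, 30 mm high; bystander. Origin: centre of its underside.
- mug: Blue mug, 80 mm across, 90 mm high; bystander. Origin: centre of its underside.

How it is judged (in metres and radians):
At the end, for the whole second after the job is handed in: Each tub present stands at rest mouth-up (0.12 rad) on the mat, centre within 110 x 230 mm of the mat's; each scoop present hangs at rest from the bin's rim: upright (0.2 rad), borne by the bin (over 0.2 N), hook throat 6 mm below to 7 mm above rim height and at most 15 mm outside the bin (angle between each of tub0, tub1, tub2's own z axis and vertical below 0.12 rad and z of tub0 in the frame of mat between 0 and 0.009 m and x of tub0 in the frame of mat between -0.11 and 0.11 m and y of tub0 in the frame of mat between -0.23 and 0.23 m and linear speed of each of tub0, tub1, tub2, scoop0, scoop1, scoop2 below 0.02 m/s and z of tub1 in the frame of mat between 0 and 0.009 m and x of tub1 in the frame of mat between -0.11 and 0.11 m and y of tub1 in the frame of mat between -0.23 and 0.23 m and z of tub2 in the frame of mat between 0 and 0.009 m and x of tub2 in the frame of mat between -0.11 and 0.11 m and y of tub2 in the frame of mat between -0.23 and 0.23 m and angle between each of scoop0, scoop1, scoop2's own z axis and vertical below 0.2 rad and z of scoop0_hook in the frame of bin between 0.144 and 0.157 m and x of scoop0_hook in the frame of bin between -0.145 and 0.145 m and y of scoop0_hook in the frame of bin between -0.095 and 0.095 m and contact force between each of scoop0, scoop1, scoop2 and bin above 0.2 N and z of scoop1_hook in the frame of bin between 0.144 and 0.157 m and x of scoop1_hook in the frame of bin between -0.145 and 0.145 m and y of scoop1_hook in the frame of bin between -0.095 and 0.095 m and z of scoop2_hook in the frame of bin between 0.144 and 0.157 m and x of scoop2_hook in the frame of bin between -0.145 and 0.145 m and y of scoop2_hook in the frame of bin between -0.095 and 0.095 m); the robot touches nothing.
It fails at once if the screwdriver is shifted by more than 40 mm (distance of screwdriver from where it was at the start of the episode above 0.04 m).
It fails at once if the roll of tape is shifted by more than 40 mm (distance of tape from where it was at the start of the episode above 0.04 m).
It fails at once if the mug is shifted by more than 40 mm (distance of mug from where it was at the start of the episode above 0.04 m).
Of tub0, tub1, tub2 only 2 to 3 are there at a start; the rules pass over those that are not, and their reading is None.
Of scoop0, scoop1, scoop2 only 2 to 3 are there at a start; the rules pass over those that are not, and their reading is None.
At some moment in a run one of tub0, tub1, tub2 may be knocked a few centimetres aside while the robot is not near it.
It also fails if it takes over 210 s, if anything falls off the work surface, if the arm or the gripper's body presses on something with over 40 N, if the wrist force passes 120 N, or if a joint passes its speed limit or range.

### The arm

A 6-joint arm with a two-finger parallel gripper is mounted at the origin on the work surface. World frame = base frame: x ahead of the robot, y to its left, z up, the work surface at z = 0. Lengths are in mm, angles in rad, forces in N, time in s.
With the tool pointing down it reaches from about 275 to 750 mm from the base axis. Payload 10.2 kg.
Tool frame: the origin (TCP) lies at the very end of the fingers, on their centre line; the grasp point (between the pads) lies 19 mm behind it; x points along the fingers, y is the direction in which the jaws open and shut, and the axes are right-handed (so a half turn about x gives the same grasp; the last joint's range is limited). The gripper opens to 85 mm and grips with 20 to 120 N. Pads are 22 mm wide; open, the fingers measure 114 mm over their backs; the gripper's body (76 mm by 85 mm) begins 54 mm behind the grasp point. The pads swing forward as they close: fully open they stand 13 mm farther back than shut.
Start: joints at [1.086, 0.313, 1.498, -0, 1.331, -0.223], TCP at [135.893, 507.114, 231.294] pointing down, gripper open.
Joint ranges: [-2.94, 2.94], [-0.97, 2.17], [0.19, 2.56], [-1.23, 4.37], [0.02, 3.11], [-2.88, 2.88]. Speed limits (rad/s): [2.39, 2.39, 3.01, 3.14, 3.14, 3.14].

### API

Orientations are given as a unit quaternion [w, x, y, z].
In Python, from rig import ctrl, viewer, finish_job gives the robot as it stands.
- The arm moves only by the tool carry_out, never from a script. Its argument "targets" is a list of rows, each an object of numbers: "x", "y", "z": the shift along the world's x, y, z in m; "ax", "ay", "az": the turn, a rotation vector about the world's x, y, z in rad; "hand": the opening, from -1 (shut) to 1 (fully open). A call has 1 to 5 rows; each row is the pose to reach, as a shift and turn from the pose commanded when the call began; what a row does not reach only later rows make up. A row lasts 1/8 s, in which the tool goes at most 62.5 mm and 10.7 degrees, less where a joint would pass 70% of its speed; a pose out of reach is approached as far as the arm can. A call with a gripper value outside its range is refused whole. The fingers move at their own pace and stop on an object; "grip_force" is the grip in N (left out, the last holds). Time passes only in rows, so rows that repeat a pose let the fingers close. It gives the time, the measured TCP pose, the force and the opening at its end, in the units of the state.
- ctrl.sense(): the state, without advancing time (a new reading comes with each control period).
- viewer.capture(name): name is "side" or "top" or "wrist"; returns the picture (420x560x3 uint8, blue, green, red); there is no depth.
- viewer.camera_info(name): a dict with "fx", "fy", "cx", "cy" (pixels), "R" (3x3) and "t" (3): a world point X has camera coordinates R X + t. Camera axes: x right, y down, z forward; pixel columns grow to the right and rows downward; lengths in mm; the calibration is good to about 2 mm. A picture is of the moment at which its call begins: read the wrist's pose just before it. camera_info takes no time and is no camera call; for the wrist camera it gives the pose at the moment of the call.
- finish_job(): hands the job in, once; it reports no verdict.
The state is a dict: "time_s": time; "joints": joint angles; "dq": joint speeds; "tau": joint torques, N m; "eef_pos": TCP position; "ee_rot": TCP orientation; "force": force on the tool from outside, world axes, zero at the start; "wrist_torque": the same for the moment, N m; "grip_width": opening from 0.0 (shut) to 1.0 (fully open).
Only numpy, scipy, OpenCV 4.12 (cv2) and the standard library are available. Lean on these libraries where they do the work, as an engineer would, in place of code of your own. Each camera call takes 0.05 s, during which the arm holds its last target. There are 200 camera calls.

## Working session

There is one attempt and no reset: what is moved stays moved. The work goes in short steps, Python scripts to look and compute and a tool call to move; the robot and the scene stay as the last step left them, time stands still between calls to the robot, and variables do not carry over. Pictures are saved under pics/ and viewed, about 12 in all and at most 16, crops included, and the job is handed in when it is done.

Besides the shell and the picture viewer there is one more tool, called after "Emit:" as name([rows], argument=value, ...), one row to a line, values as JSON. carry_out: Moves the arm, as the interface text tells. Its arguments: {"type":"object","properties":{"targets":{"type":"array"},"grip_force":{"type":"number"}},"required":["targets"]}

```bash
mkdir -p pics; ls; python3 - <<'E'
from rig import ctrl, viewer
import cv2
s=ctrl.sense();print({k:s[k] for k in('time_s','eef_pos','ee_rot','force','grip_width')})
for n in('top','side'):
    cv2.imwrite(f'pics/{n}0.png',cv2.resize(viewer.capture(n),(800,600)));
    c=viewer.camera_info(n);print(n,c)
print(viewer.camera_info('wrist'))
E
```

```text
pics
{'time_s': 0.0, 'eef_pos': array([135.7717861 , 506.87627748, 230.73199891]), 'ee_rot': array([ 0.70090355,  0.09186448,  0.70121076, -0.09272865]), 'force': array([-0.44518644, -0.0969285 , -0.7086446 ]), 'grip_width': 1.0024968503563052}
top {'fx': 391.4298866064606, 'fy': 391.4298866064606, 'cx': 273.85472825173264, 'cy': 210.77014754343665, 'R': array([[ 0.00298512, -0.99991994, -0.0122967 ],
       [-0.9995685 , -0.00262429, -0.0292564 ],
       [ 0.02922178,  0.01237873, -0.9994963 ]]), 't': array([  34.11816576,  589.63663726, 1078.80015144])}
side {'fx': 406.26977716220716, 'fy': 406.26977716220716, 'cx': 279.58551106590863, 'cy': 211.9504318113807, 'R': array([[-0.98211323, -0.18809926, -0.00850095],
       [-0.12003281,  0.66022859, -0.74141104],
       [ 0.14507143, -0.7271292 , -0.67099732]]), 't': array([593.2705619 , 155.05868167, 984.5399804 ])}
{'fx': 297.03735405519484, 'fy': 297.03735405519484, 'cx': 279.8266523379742, 'cy': 214.44867125513636, 'R': array([[ 0.25973185,  0.96568007, -0.00117024],
       [ 0.92894681, -0.24952055,  0.27349098],
       [ 0.26381279, -0.07212141, -0.96187385]]), 't': array([-525.08111425,  -34.39797728,  380.19290168])}
```

View pics/top0.png

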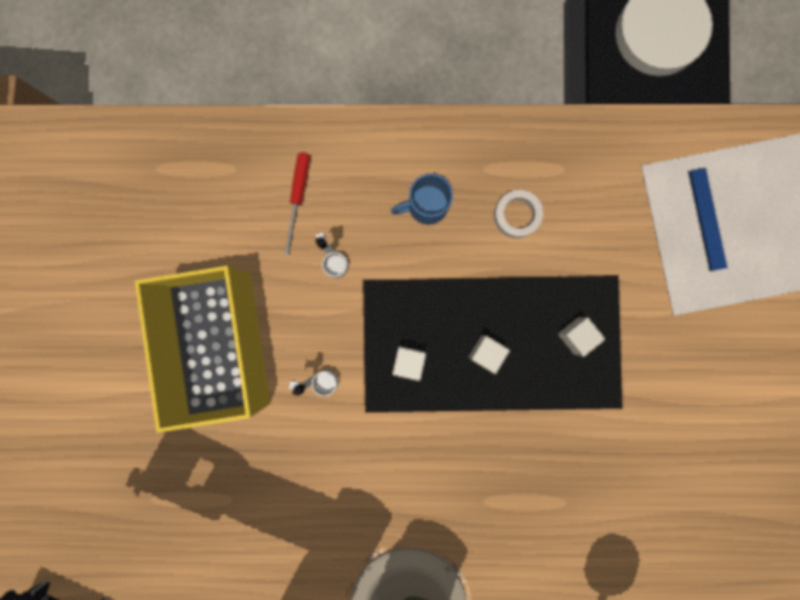

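View pics/side0.png

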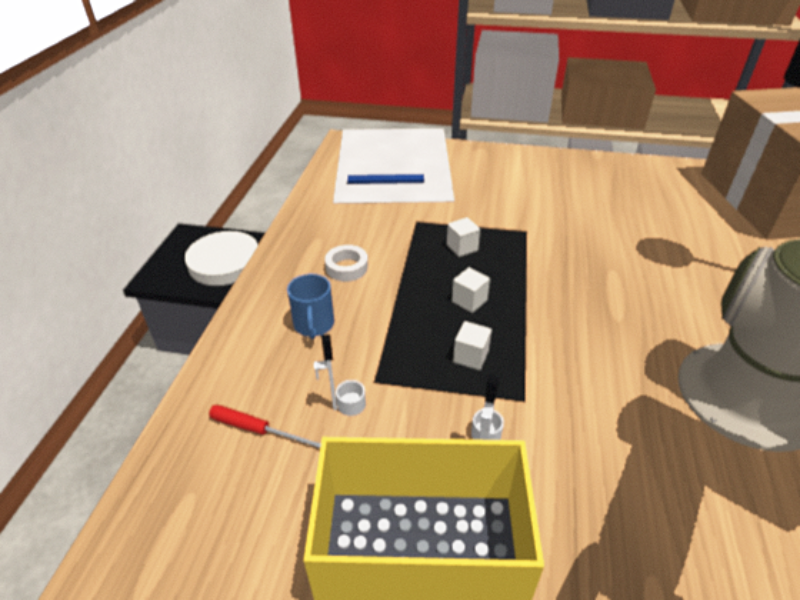

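Top view shows three tubs on the mat, at about (410,363), (490,354) and (583,337). It shows two scoops, with cups at (336,264) and (326,382) and grips at (321,241) and (298,388). The bin is on the left, with the mug, tape and screwdriver on the far side.

```bash
cat > h.py <<'E'
import numpy as np, cv2
from scipy.optimize import least_squares
from scipy.spatial.transform import Rotation as Ro
def ray(c,u,v):
    d=c['R'].T@np.array([(u-c['cx'])/c['fx'],(v-c['cy'])/c['fy'],1]); o=-c['R'].T@c['t']; return o,d
def plane(c,u,v,z):
    o,d=ray(c,u,v); return o+d*(z-o[2])/d[2]
def proj(c,X):
    p=np.atleast_2d(X)@c['R'].T+c['t']; return np.c_[c['fx']*p[:,0]/p[:,2]+c['cx'],c['fy']*p[:,1]/p[:,2]+c['cy']]
def blobs(mask,amin=30,amax=1e9):
    n,l,st,ce=cv2.connectedComponentsWithStats(mask.astype(np.uint8))
    return [(ce[i],st[i],l==i) for i in range(1,n) if amin<=st[i][4]<=amax]
E
python3 - <<'E'
from h import *
from rig import viewer
c=viewer.camera_info('top'); cs=viewer.camera_info('side')
im=viewer.capture('top').astype(int); hsv=cv2.cvtColor(im.astype(np.uint8),cv2.COLOR_BGR2HSV)
# mat
m=(im.max(2)<60)
for ce,st,mm in blobs(m,3000):
    r=cv2.minAreaRect(np.argwhere(mm)[:,::-1].astype(np.float32)); print('dark',ce,st)
    print([plane(c,*p,4)[:2].round(0) for p in cv2.boxPoints(r)])
# tubs tops
w=(im.min(2)>165)
w[:180]=0;w[300:]=0; w[:,:250]=0;w[:,440:]=0
for ce,st,mm in blobs(w,150):
    r=cv2.minAreaRect(np.argwhere(mm)[:,::-1].astype(np.float32)); P=np.array([plane(c,*p,60)[:2] for p in cv2.boxPoints(r)])
    e=P[1]-P[0]; print('tub',ce.round(1),P.mean(0).round(1),'sides',np.linalg.norm(P[1]-P[0]).round(1),np.linalg.norm(P[2]-P[1]).round(1),'yaw deg',(np.degrees(np.arctan2(e[1],e[0]))%90).round(1))
# bin rim
y=(hsv[...,0]>20)&(hsv[...,0]<35)&(hsv[...,1]>150)&(hsv[...,2]>150); y[:,200:]=0
for ce,st,mm in blobs(y,200):
    r=cv2.minAreaRect(np.argwhere(mm)[:,::-1].astype(np.float32)); P=np.array([plane(c,*p,150)[:2] for p in cv2.boxPoints(r)])
    print('bin',st,P.round(1).tolist(),P.mean(0).round(1),np.linalg.norm(P[1]-P[0]),np.linalg.norm(P[2]-P[1]))
# scoops
k=im.max(2)<70; k[:150]=0;k[300:]=0;k[:,:190]=0;k[:,252:]=0
for ce,st,mm in blobs(k,10): print('grip',ce.round(1),st,plane(c,*ce,150).round(0))
w=(im.min(2)>120); w[:150]=0;w[300:]=0;w[:,:190]=0;w[:,252:]=0
for ce,st,mm in blobs(w,40):
    p,r=cv2.minEnclosingCircle(np.argwhere(mm)[:,::-1].astype(np.float32)); print('cup',ce.round(1),p,r,st,plane(c,*p,36).round(0),r*2*1043/391)
cv2.imwrite('pics/crop1.png',cv2.resize(im[150:300,180:260].astype(np.uint8),None,fx=4,fy=4,interpolation=2))
E
```

```text
dark [445.95535027  42.55388761] [ 396    0  115   72 5196]
[array([1186., -307.]), array([1185., -627.]), array([ 983., -624.]), array([ 983., -306.])]
dark [343.71138792 240.00272276] [  255   194   180    94 14691]
[array([632.,  90.]), array([ 641., -406.]), array([ 386., -408.]), array([376.,  85.])]
tub [409.3 235.6] [ 523.7 -321.5] sides 46.2 46.5 yaw deg 38.7
tub [343.  248.1] [ 490.2 -147.2] sides 46.6 46.8 yaw deg 59.0
tub [286.1 254.3] [473.2   2.7] sides 48.0 47.1 yaw deg 78.8
bin [  94  186   82  117 1023] [[622.2, 474.3], [646.8, 313.4], [387.3, 271.1], [362.6, 430.6]] [504.7 372.4] 162.73096594200442 262.85924246850186
grip [224.9 169.9] [222 167   7   7  35] [684. 153. 150.]
grip [209.3 272. ] [206 269   8   7  39] [437. 189. 150.]
cup [233.7 184.9] (233.53636169433594, 184.7181854248047) 9.408207893371582 [225 176  18  19 262] [659. 145.  36.] 50.19315003982895
cup [226.9 268. ] (226.46153259277344, 268.5384521484375) 9.246885299682617 [218 260  18  18 230] [432. 163.  36.] 49.332487813652016
```

View pics/crop1.png

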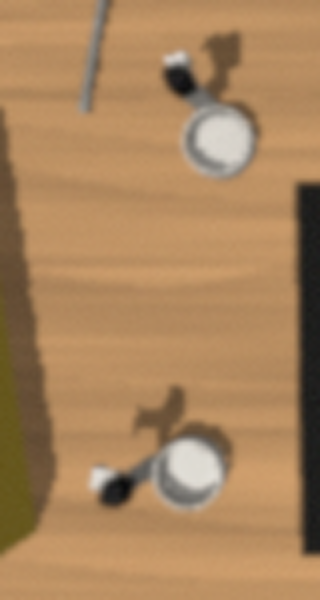

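Crop: scoop A (far) has its cup at (219,141) and grip at (180,78), with the hook pointing away. Scoop B (near) has its cup at (190,472) and grip at (117,490), with the hook pointing at the bin. The distance from cup to grip comes out at 26 mm against the true 28 mm, and the bin measures 263x163 against 260x160, so the measurements are consistent.

```bash
python3 - <<'E'
from h import *
from rig import ctrl
s=ctrl.sense(); q=s['ee_rot']; M=Ro.from_quat(q,scalar_first=True).as_matrix(); print(M.round(3)); print('jaw yaw',np.degrees(np.arctan2(M[1,1],M[0,1])), 'j1',np.degrees(s['joints'][0]),'j6',np.degrees(s['joints'][5]))
from rig import viewer
c=viewer.camera_info('wrist'); o=-c['R'].T@c['t']; print('cam pos tool frame',M.T@(o-s['eef_pos']),'cam z in tool',M.T@c['R'][2])
E
```

```text
[[-0.     0.259  0.966]
 [-0.001  0.966 -0.259]
 [-1.    -0.001 -0.   ]]
jaw yaw 75.00102265000787 j1 62.20209302056589 j6 -12.799132145768239
cam pos tool frame [-143.65129425    0.64707133  -70.37496767] cam z in tool [ 9.61802306e-01 -3.32993685e-04  2.73744797e-01]
```

Emit:
carry_out([
  {"x": 0.06,"y": -0.06,"z": 0.02,"hand": 0.2},
  {"x": 0.1,"y": -0.1,"z": 0.02,"hand": 0.2},
  {"x": 0.14,"y": -0.15,"z": 0.02,"hand": 0.2},
  {"x": 0.18,"y": -0.19,"z": 0.02,"hand": 0.2},
  {"x": 0.2,"y": -0.21,"z": 0.02,"hand": 0.2},
])

```text
invalid input at $.targets[0]: expected keys x, y, z, ax, ay, az, hand
```

Emit:
carry_out([
  {"x": 0.04,"y": -0.04,"hand": 0.2},
  {"x": 0.08,"y": -0.085,"hand": 0.2},
  {"x": 0.1,"y": -0.108,"hand": 0.2,"az": 0.07},
  {"x": 0.1,"y": -0.108,"hand": 0.2,"az": 0.07},
])

```text
invalid input at $.targets[0]: expected keys x, y, z, ax, ay, az, hand
```

```bash
cat > look.py <<'E'
import sys
from h import *
from rig import ctrl, viewer
n=sys.argv[1]; s=ctrl.sense(); c=viewer.camera_info('wrist'); im=viewer.capture('wrist'); cv2.imwrite(f'pics/{n}.png',im)
import pickle; pickle.dump((c,s),open(f'pics/{n}.pkl','wb'))
M=Ro.from_quat(s['ee_rot'],scalar_first=True).as_matrix()
print('t',round(s['time_s'],2),s['eef_pos'].round(1),'F',s['force'].round(1),'gw',round(s['grip_width'],3),'jaw yaw',np.degrees(np.arctan2(M[1,1],M[0,1])).round(1),'toolx',M[:,0].round(2),'J',s['joints'].round(2))
E
python3 look.py w1
```

```text
t 0.15 [135.8 507.  230.9] F [-0.   1.   0.1] gw 0.998 jaw yaw 75.0 toolx [-0. -0. -1.] J [ 1.09  0.31  1.5   0.    1.33 -0.22]
```

View pics/w1.png

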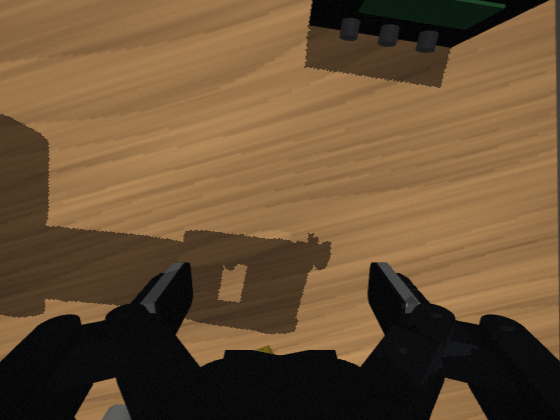

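All seven keys are required. Wrist view shows only bench and the fingers.

Emit:
carry_out([
  {"x": 0.2,"y": -0.21,"z": 0.02,"ax": 0,"ay": 0,"az": 0,"hand": 0.2},
  {"x": 0.2,"y": -0.21,"z": 0.02,"ax": 0,"ay": 0,"az": 0,"hand": 0.2},
  {"x": 0.2,"y": -0.21,"z": 0.02,"ax": 0,"ay": 0,"az": 0,"hand": 0.2},
  {"x": 0.2,"y": -0.21,"z": 0.02,"ax": 0,"ay": 0,"az": 0,"hand": 0.2},
  {"x": 0.2,"y": -0.21,"z": 0.02,"ax": 0,"ay": 0,"az": 0,"hand": 0.2},
])

```text
time_s: 0.82
eef_pos: [337.3, 295.2, 251.5]
ee_rot: [0.701, 0.093, 0.701, -0.093]
force: [0.6, 1.0, 0.4]
grip_width: 0.597
```

Emit:
carry_out([
  {"x": 0.1,"y": -0.108,"z": 0,"ax": 0,"ay": 0,"az": 0.07,"hand": 0.2},
  {"x": 0.1,"y": -0.108,"z": 0,"ax": 0,"ay": 0,"az": 0.07,"hand": 0.2},
  {"x": 0.1,"y": -0.108,"z": 0,"ax": 0,"ay": 0,"az": 0.07,"hand": 0.2},
  {"x": 0.1,"y": -0.108,"z": 0,"ax": 0,"ay": 0,"az": 0.07,"hand": 0.2},
])

```text
time_s: 1.32
eef_pos: [436.5, 188.1, 250.9]
ee_rot: [0.704, 0.069, 0.704, -0.069]
force: [-0.6, -0.4, -0.0]
grip_width: 0.602
```

```bash
python3 look.py w2
```

```text
t 1.32 [436.5 188.1 250.9] F [-0.6 -0.4 -0. ] gw 0.602 jaw yaw 78.9 toolx [-0. -0. -1.] J [ 0.16  0.19  1.61  0.    1.35 -1.22]
```

View pics/w2.png

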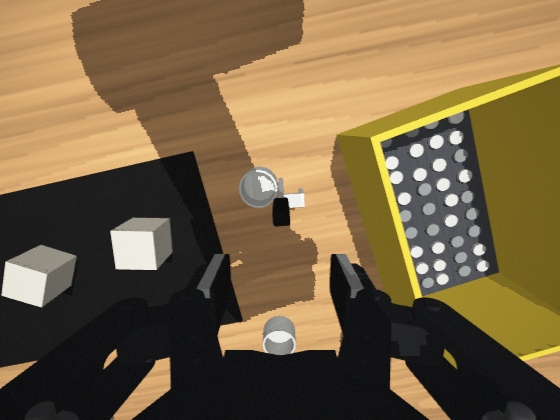

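Wrist view shows scoop B's cup at (260,188) and its grip block over (273-290, 197-226), with the hook pointing right at the bin. The bin's near rim edge runs from (376,140) to (415,300).

```bash
cat > fit.py <<'E'
# fit scoop pose (x,y,yaw) from grip and cup outlines in a wrist picture
import sys,pickle
from h import *
n=sys.argv[1]; gx0,gx1,gy0,gy1=map(int,sys.argv[2:6]); x0=[float(v) for v in sys.argv[6:9]]  # cup x,y,yaw deg
c,s=pickle.load(open(f'pics/{n}.pkl','rb')); im=cv2.imread(f'pics/{n}.png').astype(int)
k=(im.max(2)<40); z=np.zeros_like(k); z[gy0:gy1,gx0:gx1]=1
b=max(blobs(k&z,20),key=lambda b:b[1][4]); st=b[1]; print('grip bbox',st)
cor=np.array([[28+a,d,e] for a in(-7,7) for d in(-7,7) for e in(121,167)])
def bb(p):
    y=np.radians(p[2]); X=cor.copy().astype(float); X[:,0],X[:,1]=p[0]+cor[:,0]*np.cos(y)-cor[:,1]*np.sin(y),p[1]+cor[:,0]*np.sin(y)+cor[:,1]*np.cos(y)
    q=proj(c,X); h=cv2.convexHull(q.astype(np.float32)); return q
pix=np.argwhere(b[2])[:,::-1]
t=np.linspace(0,2*np.pi,60)
mode=sys.argv[9:] # cup centre pixel (rim ellipse centre)
def res(p):
    q=bb(p); r=[q[:,0].min()-(st[0]-.5),q[:,0].max()-(st[0]+st[2]-.5),q[:,1].min()-(st[1]-.5),q[:,1].max()-(st[1]+st[3]-.5)]
    if mode:
        u=proj(c,[[p[0],p[1],36]])[0]; r+=[u[0]-float(mode[0]),u[1]-float(mode[1])]
    return r
f=least_squares(res,x0); p=f.x; y=np.radians(p[2]); print('cup xy yaw',p.round(1),'res',f.fun.round(1),'grip xy',(p[:2]+28*np.array([np.cos(y),np.sin(y)])).round(1),'hook',(p[:2]+39*np.array([np.cos(y),np.sin(y)])).round(1))
E
python3 fit.py w2 268 296 190 232 432 163 79 260 186
python3 - <<'E'
import pickle
from h import *
c,s=pickle.load(open('pics/w2.pkl','rb'))
im=cv2.imread('pics/w2.png').astype(int)
hsv=cv2.cvtColor(im.astype(np.uint8),cv2.COLOR_BGR2HSV)
m=(hsv[...,0]>22)&(hsv[...,0]<32)&(hsv[...,2]>180)&(hsv[...,1]>150)
L=[];Rr=[]
for v in range(165,280,15):
    u=np.where(m[v,370:430])[0]+370
    if len(u): print(v,u.min(),u.max(),plane(c,u.min()-.5,v,150)[:2].round(1),plane(c,u.max()+.5,v,150)[:2].round(1))
E
```

```text
grip bbox [273 198  17  28 427]
cup xy yaw [427.9 163.3  77.9] res [ 0.2  1.  -1.1  0.4 -1.9  0.8] grip xy [433.8 190.7] hook [436.1 201.4]
165 378 385 [410.1 275.4] [411.3 281.8]
180 382 389 [423.  277.3] [424.3 283.8]
195 386 393 [436.4 279.3] [437.7 285.9]
210 390 397 [450.1 281.4] [451.4 288.1]
225 395 401 [464.4 284.3] [465.5 290.3]
240 399 406 [478.9 286.5] [480.2 293.4]
255 403 410 [493.8 288.8] [495.2 295.8]
270 407 414 [509.2 291.1] [510.6 298.2]
```

Emit:
carry_out([
  {"x": -0.0025,"y": 0.0025,"z": -0.06,"ax": 0,"ay": 0,"az": 0,"hand": 0.2},
  {"x": -0.0025,"y": 0.0025,"z": -0.1,"ax": 0,"ay": 0,"az": 0,"hand": 0.2},
  {"x": -0.0025,"y": 0.0025,"z": -0.123,"ax": 0,"ay": 0,"az": 0,"hand": 0.0},
  {"x": -0.0025,"y": 0.0025,"z": -0.123,"ax": 0,"ay": 0,"az": 0,"hand": -1},
  {"x": -0.0025,"y": 0.0025,"z": -0.123,"ax": 0,"ay": 0,"az": 0,"hand": -1},
], grip_force=50)

```text
time_s: 2.0
eef_pos: [433.6, 192.2, 129.4]
ee_rot: [0.704, 0.068, 0.703, -0.067]
force: [0.2, 0.2, -0.7]
grip_width: 0.158
```

Emit:
carry_out([
  {"x": 0,"y": 0,"z": 0,"ax": 0,"ay": 0,"az": 0,"hand": -1},
  {"x": 0,"y": 0,"z": 0,"ax": 0,"ay": 0,"az": 0,"hand": -1},
  {"x": 0,"y": 0,"z": 0,"ax": 0,"ay": 0,"az": 0,"hand": -1},
])

```text
time_s: 2.38
eef_pos: [433.8, 191.8, 129.1]
ee_rot: [0.704, 0.068, 0.703, -0.068]
force: [0.0, 0.2, 5.6]
grip_width: 0.162
```

Emit:
carry_out([
  {"x": 0,"y": 0,"z": 0.05,"ax": 0,"ay": 0,"az": 0,"hand": -1},
  {"x": 0,"y": 0,"z": 0.095,"ax": 0,"ay": 0,"az": 0.1,"hand": -1},
  {"x": 0.009,"y": 0.04,"z": 0.095,"ax": 0,"ay": 0,"az": 0.22,"hand": -1},
  {"x": 0.0177,"y": 0.0825,"z": 0.095,"ax": 0,"ay": 0,"az": 0.349,"hand": -1},
  {"x": 0.0177,"y": 0.0825,"z": 0.095,"ax": 0,"ay": 0,"az": 0.349,"hand": -1},
])

```text
time_s: 3.0
eef_pos: [450.9, 275.5, 222.8]
ee_rot: [0.705, -0.057, 0.705, 0.056]
force: [-0.2, -0.1, -0.9]
grip_width: 0.154
```

Emit:
carry_out([
  {"x": 0,"y": 0,"z": 0,"ax": 0,"ay": 0,"az": 0,"hand": -1},
  {"x": 0,"y": 0,"z": 0,"ax": 0,"ay": 0,"az": 0,"hand": -1},
  {"x": 0,"y": 0,"z": 0,"ax": 0,"ay": 0,"az": 0,"hand": -1},
])

```text
time_s: 3.38
eef_pos: [451.1, 273.4, 223.4]
ee_rot: [0.705, -0.055, 0.705, 0.055]
force: [-0.0, 0.3, -1.5]
grip_width: 0.154
```

```bash
python3 look.py w3; python3 - <<'E'
import cv2
cv2.imwrite('pics/w3c.png',cv2.resize(cv2.imread('pics/w3.png')[120:360,160:440],None,fx=2.5,fy=2.5))
E
```

```text
t 3.38 [451.1 273.4 223.4] F [-0.   0.3 -1.5] gw 0.154 jaw yaw 98.9 toolx [ 0. -0. -1.] J [ 0.32  0.32  1.5  -0.    1.31 -1.4 ]
```

View pics/w3c.png

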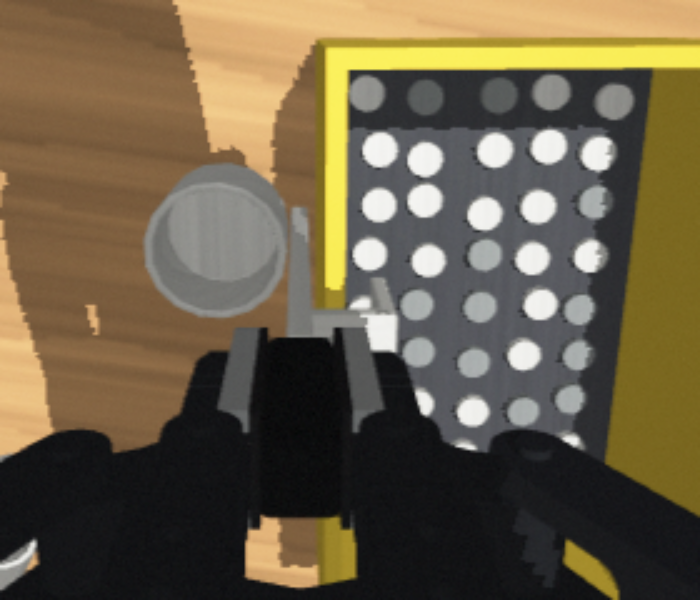

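Scoop B is held straight. The rim band (318–346) lies midway between its handle and tongue once scaled to rim depth (308–356), so I'll lower it.

Emit:
carry_out([
  {"x": 0,"y": 0,"z": -0.025,"ax": 0,"ay": 0,"az": 0,"hand": -1},
  {"x": 0,"y": 0,"z": -0.04,"ax": 0,"ay": 0,"az": 0,"hand": -1},
  {"x": 0,"y": 0,"z": -0.0485,"ax": 0,"ay": 0,"az": 0,"hand": -1},
  {"x": 0,"y": 0,"z": -0.0485,"ax": 0,"ay": 0,"az": 0,"hand": -1},
  {"x": 0,"y": 0,"z": -0.0485,"ax": 0,"ay": 0,"az": 0,"hand": -1},
])

```text
time_s: 4.05
eef_pos: [451.3, 274.2, 175.1]
ee_rot: [0.705, -0.055, 0.705, 0.056]
force: [-0.1, 0.8, -1.3]
grip_width: 0.159
```

Emit:
carry_out([
  {"x": 0,"y": 0,"z": 0,"ax": 0,"ay": 0,"az": 0,"hand": -0.5},
  {"x": 0,"y": 0,"z": 0,"ax": 0,"ay": 0,"az": 0,"hand": -0.2},
  {"x": 0,"y": 0,"z": 0,"ax": 0,"ay": 0,"az": 0,"hand": 0},
  {"x": 0,"y": 0,"z": 0.05,"ax": 0,"ay": 0,"az": 0,"hand": 0},
  {"x": 0,"y": 0,"z": 0.1,"ax": 0,"ay": 0,"az": 0,"hand": 0.2},
])

```text
time_s: 4.68
eef_pos: [450.9, 274.0, 276.1]
ee_rot: [0.705, -0.056, 0.705, 0.055]
force: [-0.1, -0.8, 0.6]
grip_width: 0.601
```

Emit:
carry_out([
  {"x": 0.1,"y": -0.07,"z": 0,"ax": 0,"ay": 0,"az": -0.7,"hand": 0.2},
  {"x": 0.2,"y": -0.121,"z": -0.01,"ax": 0,"ay": 0,"az": -0.8,"hand": 0.2},
  {"x": 0.234,"y": -0.121,"z": -0.025,"ax": 0,"ay": 0,"az": -0.8,"hand": 0.2},
  {"x": 0.234,"y": -0.121,"z": -0.025,"ax": 0,"ay": 0,"az": -0.8,"hand": 0.2},
  {"x": 0.234,"y": -0.121,"z": -0.025,"ax": 0,"ay": 0,"az": -0.8,"hand": 0.2},
])

```text
time_s: 5.3
eef_pos: [687.1, 150.8, 246.8]
ee_rot: [0.669, 0.225, 0.671, -0.226]
force: [-0.6, 0.6, 0.6]
grip_width: 0.598
```

Emit:
carry_out([
  {"x": 0,"y": 0,"z": 0,"ax": 0,"ay": 0,"az": -0.614,"hand": 0.2},
  {"x": 0,"y": 0,"z": 0,"ax": 0,"ay": 0,"az": -0.614,"hand": 0.2},
  {"x": 0,"y": 0,"z": 0,"ax": 0,"ay": 0,"az": -0.614,"hand": 0.2},
  {"x": 0,"y": 0,"z": 0,"ax": 0,"ay": 0,"az": -0.614,"hand": 0.2},
  {"x": 0,"y": 0,"z": 0,"ax": 0,"ay": 0,"az": -0.614,"hand": 0.2},
])

```text
time_s: 5.92
eef_pos: [685.1, 153.1, 249.7]
ee_rot: [0.572, 0.415, 0.572, -0.416]
force: [0.1, 1.0, -0.6]
grip_width: 0.602
```

```bash
python3 look.py w4
```

```text
t 5.92 [685.1 153.1 249.7] F [ 0.1  1.  -0.6] gw 0.602 jaw yaw 18.0 toolx [-0. -0. -1.] J [ 0.05  0.73  0.8  -0.    1.61 -0.26]
```

View pics/w4.png

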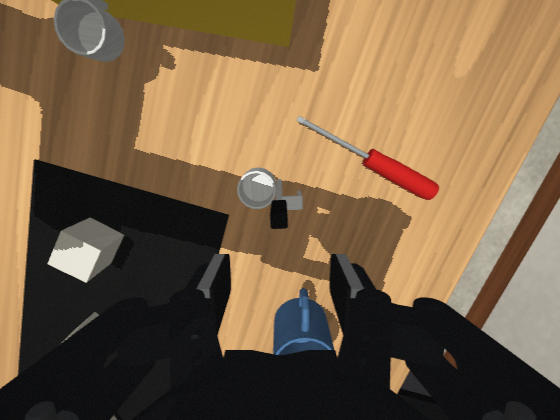

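Scoop A's cup is at (257,188), its grip at (271–288, 199–228), hook pointing right. Scoop B hangs at the bin, top left.

```bash
python3 fit.py w4 266 294 192 234 659 145 18 258 186
```

```text
grip bbox [270 200  18  29 441]
cup xy yaw [656.2 147.6  13.1] res [ 0.   1.  -1.4  0.7 -1.6  0.9] grip xy [683.5 154. ] hook [694.2 156.5]
```

Emit:
carry_out([
  {"x": -0.0015,"y": 0.0005,"z": -0.06,"ax": 0,"ay": 0,"az": -0.04,"hand": 0.2},
  {"x": -0.0015,"y": 0.0005,"z": -0.1,"ax": 0,"ay": 0,"az": -0.04,"hand": 0.2},
  {"x": -0.0015,"y": 0.0005,"z": -0.122,"ax": 0,"ay": 0,"az": -0.04,"hand": 0.0},
  {"x": -0.0015,"y": 0.0005,"z": -0.122,"ax": 0,"ay": 0,"az": -0.04,"hand": -1},
  {"x": -0.0015,"y": 0.0005,"z": -0.122,"ax": 0,"ay": 0,"az": -0.04,"hand": -1},
], grip_force=50)

```text
time_s: 6.6
eef_pos: [684.1, 153.6, 129.2]
ee_rot: [0.564, 0.427, 0.563, -0.426]
force: [-0.4, -2.0, -1.5]
grip_width: 0.158
```

Emit:
carry_out([
  {"x": 0,"y": 0,"z": 0,"ax": 0,"ay": 0,"az": 0,"hand": -1},
  {"x": 0,"y": 0,"z": 0,"ax": 0,"ay": 0,"az": 0,"hand": -1},
  {"x": 0,"y": 0,"z": 0,"ax": 0,"ay": 0,"az": 0,"hand": -1},
  {"x": 0,"y": 0,"z": 0.05,"ax": 0,"ay": 0,"az": 0,"hand": -1},
  {"x": 0,"y": 0,"z": 0.095,"ax": 0,"ay": 0,"az": 0,"hand": -1},
])

```text
time_s: 7.22
eef_pos: [683.4, 153.6, 224.1]
ee_rot: [0.563, 0.427, 0.564, -0.427]
force: [0.1, -0.7, -0.7]
grip_width: 0.158
```

Emit:
carry_out([
  {"x": -0.06,"y": 0.02,"z": 0,"ax": 0,"ay": 0,"az": 0.8,"hand": -1},
  {"x": -0.1,"y": 0.04,"z": 0,"ax": 0,"ay": 0,"az": 0.8,"hand": -1},
  {"x": -0.122,"y": 0.05,"z": 0,"ax": 0,"ay": 0,"az": 0.8,"hand": -1},
  {"x": -0.122,"y": 0.05,"z": 0,"ax": 0,"ay": 0,"az": 0.8,"hand": -1},
  {"x": -0.122,"y": 0.05,"z": 0,"ax": 0,"ay": 0,"az": 0.8,"hand": -1},
])

```text
time_s: 7.85
eef_pos: [561.2, 203.8, 223.0]
ee_rot: [0.686, 0.173, 0.686, -0.173]
force: [0.1, -1.0, -1.3]
grip_width: 0.161
```

Emit:
carry_out([
  {"x": 0,"y": 0,"z": 0,"ax": 0,"ay": 0,"az": 0.654,"hand": -1},
  {"x": 0,"y": 0,"z": 0,"ax": 0,"ay": 0,"az": 0.654,"hand": -1},
  {"x": 0,"y": 0,"z": 0,"ax": 0,"ay": 0,"az": 0.654,"hand": -1},
  {"x": 0,"y": 0.04,"z": 0,"ax": 0,"ay": 0,"az": 0.654,"hand": -1},
  {"x": 0,"y": 0.088,"z": 0,"ax": 0,"ay": 0,"az": 0.654,"hand": -1},
])

```text
time_s: 8.48
eef_pos: [561.7, 292.1, 222.9]
ee_rot: [0.705, -0.055, 0.705, 0.055]
force: [0.6, -0.0, -1.3]
grip_width: 0.155
```

Emit:
carry_out([
  {"x": 0,"y": 0,"z": 0,"ax": 0,"ay": 0,"az": 0,"hand": -1},
  {"x": 0,"y": 0,"z": 0,"ax": 0,"ay": 0,"az": 0,"hand": -1},
  {"x": 0,"y": 0,"z": 0,"ax": 0,"ay": 0,"az": 0,"hand": -1},
])

```text
time_s: 8.85
eef_pos: [561.8, 290.4, 222.9]
ee_rot: [0.705, -0.055, 0.705, 0.055]
force: [-0.2, -0.7, -1.5]
grip_width: 0.153
```

```bash
python3 look.py w5; python3 - <<'E'
import cv2
cv2.imwrite('pics/w5c.png',cv2.resize(cv2.imread('pics/w5.png')[60:360,120:440],None,fx=2,fy=2))
E
```

```text
t 8.85 [561.8 290.4 222.9] F [-0.2 -0.7 -1.5] gw 0.153 jaw yaw 98.9 toolx [-0.  0. -1.] J [ 0.29  0.56  1.15  0.    1.43 -1.43]
```

View pics/w5c.png

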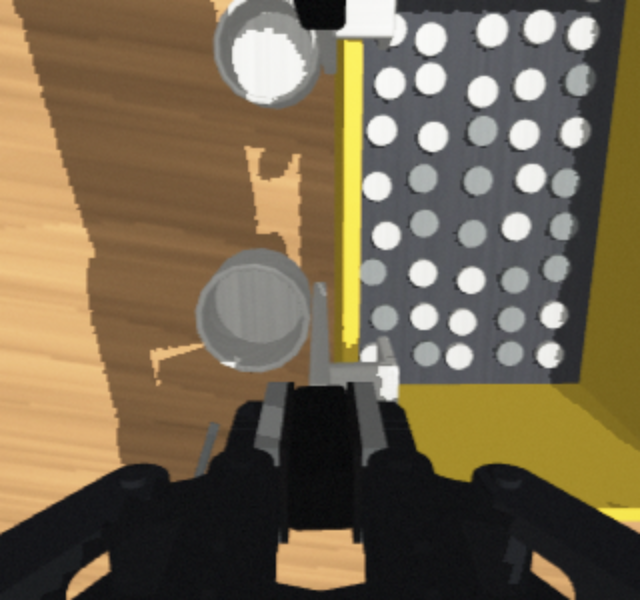

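Scoop A's throat straddles the rim (343–360), with slightly less room on the tongue side. I'll shift it +1.5 mm in y and lower it. Scoop B hangs straight at the top.

Emit:
carry_out([
  {"x": 0,"y": 0.0015,"z": -0.025,"ax": 0,"ay": 0,"az": 0,"hand": -1},
  {"x": 0,"y": 0.0015,"z": -0.04,"ax": 0,"ay": 0,"az": 0,"hand": -1},
  {"x": 0,"y": 0.0015,"z": -0.048,"ax": 0,"ay": 0,"az": 0,"hand": -1},
  {"x": 0,"y": 0.0015,"z": -0.048,"ax": 0,"ay": 0,"az": 0,"hand": -1},
  {"x": 0,"y": 0.0015,"z": -0.048,"ax": 0,"ay": 0,"az": 0,"hand": -1},
])

```text
time_s: 9.52
eef_pos: [561.9, 293.1, 175.5]
ee_rot: [0.705, -0.055, 0.705, 0.056]
force: [0.2, 0.2, -1.1]
grip_width: 0.162
```

Emit:
carry_out([
  {"x": 0,"y": 0,"z": 0,"ax": 0,"ay": 0,"az": 0,"hand": -0.5},
  {"x": 0,"y": 0,"z": 0,"ax": 0,"ay": 0,"az": 0,"hand": -0.2},
  {"x": 0,"y": 0,"z": 0,"ax": 0,"ay": 0,"az": 0,"hand": 0},
  {"x": 0,"y": 0,"z": 0.05,"ax": 0,"ay": 0,"az": 0,"hand": 0},
  {"x": 0,"y": -0.05,"z": 0.1,"ax": 0,"ay": 0,"az": 0,"hand": 0.5},
])

```text
time_s: 10.15
eef_pos: [561.2, 250.1, 270.2]
ee_rot: [0.705, -0.057, 0.705, 0.057]
force: [1.4, -1.4, 0.9]
grip_width: 0.697
```

Emit:
carry_out([
  {"x": -0.088,"y": -0.2,"z": 0,"ax": 0,"ay": 0,"az": -0.9,"hand": 0.8},
  {"x": -0.088,"y": -0.2,"z": 0,"ax": 0,"ay": 0,"az": -0.9,"hand": 0.8},
  {"x": -0.088,"y": -0.2,"z": 0,"ax": 0,"ay": 0,"az": -0.9,"hand": 0.8},
  {"x": -0.088,"y": -0.2,"z": 0,"ax": 0,"ay": 0,"az": -0.9,"hand": 0.8},
  {"x": -0.088,"y": -0.2,"z": 0,"ax": 0,"ay": 0,"az": -0.9,"hand": 0.8},
])

```text
time_s: 10.78
eef_pos: [473.0, 47.2, 269.5]
ee_rot: [0.658, 0.259, 0.658, -0.259]
force: [0.8, 0.4, -0.2]
grip_width: 0.899
```

Emit:
carry_out([
  {"x": 0,"y": -0.04,"z": 0,"ax": 0,"ay": 0,"az": -0.92,"hand": 0.8},
  {"x": 0,"y": -0.04,"z": 0,"ax": 0,"ay": 0,"az": -0.92,"hand": 0.8},
  {"x": 0,"y": -0.04,"z": 0,"ax": 0,"ay": 0,"az": -0.92,"hand": 0.8},
  {"x": 0,"y": -0.04,"z": 0,"ax": 0,"ay": 0,"az": -0.92,"hand": 0.8},
  {"x": 0,"y": -0.04,"z": 0,"ax": 0,"ay": 0,"az": -0.92,"hand": 0.8},
])

```text
time_s: 11.4
eef_pos: [473.6, 8.9, 269.2]
ee_rot: [0.475, 0.524, 0.475, -0.524]
force: [-0.8, 0.5, -0.1]
grip_width: 0.903
```

Emit:
carry_out([
  {"x": 0,"y": 0,"z": 0,"ax": 0,"ay": 0,"az": -0.1,"hand": 0.8},
  {"x": 0,"y": 0,"z": 0,"ax": 0,"ay": 0,"az": -0.1,"hand": 0.8},
])

```text
time_s: 11.65
eef_pos: [473.6, 8.9, 269.1]
ee_rot: [0.45, 0.545, 0.45, -0.545]
force: [-0.3, 0.1, -0.6]
grip_width: 0.897
```

```bash
python3 look.py w6;  python3 - <<'E'
from h import *
from rig import viewer
c=viewer.camera_info('top'); im=viewer.capture('top').astype(int); cv2.imwrite('pics/top2.png',im)
E
```

```text
t 11.65 [473.6   8.9 269.1] F [-0.3  0.1 -0.6] gw 0.897 jaw yaw -10.9 toolx [ 0. -0. -1.] J [-0.23  0.17  1.58  0.    1.39 -0.04][ WARN:0@1.118] global loadsave.cpp:1063 imwrite_ Unsupported depth image for selected encoder is fallbacked to CV_8U.
```

View pics/w6.png

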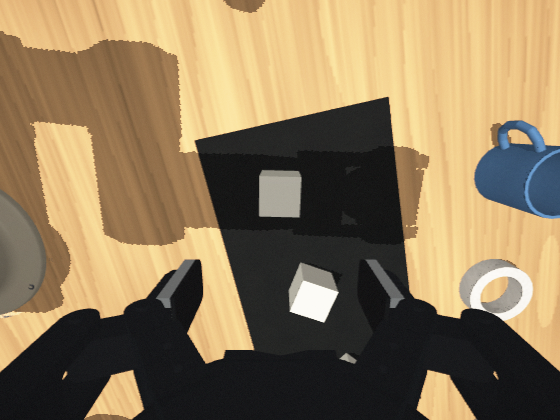

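Tub L's top face is at about (259–301, 178–217), aligned with the image axes, so the jaw yaw matches. Tub M is at (315,300).

```bash
cat > tub.py <<'E'
# top-face fit of a tub seen in a wrist picture: window, height of the face
import sys,pickle
from h import *
n=sys.argv[1]; x0,x1,y0,y1=map(int,sys.argv[2:6]); z=float(sys.argv[6]); th=int(sys.argv[7])
c,s=pickle.load(open(f'pics/{n}.pkl','rb')); im=cv2.imread(f'pics/{n}.png').astype(int)
m=np.zeros(im.shape[:2],bool); m[y0:y1,x0:x1]=(im.min(2)>th)[y0:y1,x0:x1]
b=max(blobs(m,50),key=lambda b:b[1][4]); print(b[1],b[0])
r=cv2.minAreaRect(np.argwhere(b[2])[:,::-1].astype(np.float32)); P=np.array([plane(c,*p,z)[:2] for p in cv2.boxPoints(r)]); e=P[1]-P[0]
print('centre',P.mean(0).round(1),'sides',np.linalg.norm(P[1]-P[0]).round(1),np.linalg.norm(P[2]-P[1]).round(1),'yaw%90',(np.degrees(np.arctan2(e[1],e[0]))%90).round(1))
E
python3 -c "
import cv2;im=cv2.imread('pics/w6.png').astype(int);print(im[165:225:4,280].min(1))"
python3 tub.py w6 250 312 160 230 60 158; python3 tub.py w6 280 350 255 330 60 190
```

```text
[ 21  23 134 158 158 155 156 157 155 157 157 158 157  22  19]
[ 290  281   48   41 1227] [313.27465363 300.9201304 ]
centre [ 488.3 -149.1] sides 49.9 53.2 yaw%90 63.3Traceback (most recent call last):
  File "tub.py", line 7, in <module>
    b=max(blobs(m,50),key=lambda b:b[1][4]); print(b[1],b[0])
ValueError: max() iterable argument is empty
```

Emit:
carry_out([
  {"x": 0,"y": 0,"z": 0,"ax": -0.343,"ay": 0.066,"az": 0,"hand": 0.8},
  {"x": 0,"y": 0,"z": 0,"ax": -0.343,"ay": 0.066,"az": 0,"hand": 0.8},
])

```text
time_s: 12.0
eef_pos: [473.8, 8.7, 269.6]
ee_rot: [-0.523, -0.441, -0.363, 0.633]
force: [-0.2, -0.2, 0.3]
grip_width: 0.898
```

```bash
python3 look.py w7
```

```text
t 12.0 [473.8   8.7 269.6] F [-0.2 -0.2  0.3] gw 0.898 jaw yaw -10.9 toolx [-0.06 -0.34 -0.94] J [-0.04  0.24  1.53 -0.35  1.43  0.21]
```

Pointing −y drives j4 negative (limit −1.23), so I'll tip each tub in two 90° turns about the jaw axis, from −45° to +45° tool tilt. That keeps the gripper body clear of the bench. Next, tub L's centre.

```bash
python3 tub.py w6 250 312 160 230 60 148
cat > go.py <<'E'
# how far to go: tub centre C, jaw yaw psi (deg), tilt theta (deg), d = TCP past centre (mm)
import sys
from h import *
from rig import ctrl
x,y,z,psi,th,d=map(float,sys.argv[1:7]); s=ctrl.sense(); p=np.radians(psi); t=np.radians(th)
u=np.array([np.cos(p),np.sin(p),0]); f=np.array([-np.sin(p),np.cos(p),0]); a=f*np.sin(t)-np.array([0,0,np.cos(t)])
M=np.c_[a,u,np.cross(a,u)]; C=np.array([x,y,z])
M0=Ro.from_quat(s['ee_rot'],scalar_first=True).as_matrix()
print('t',round(s['time_s'],2),'turn',Ro.from_matrix(M@M0.T).as_rotvec().round(3),'shift mm',(C+d*a-s['eef_pos']).round(1),'back-off 90',(C+(d-90)*a-s['eef_pos']).round(1),'a',a.round(3),'J',s['joints'].round(2))
E
python3 go.py 473 3 32 -11 -45 22
```

```text
[ 260  176   41   41 1588] [279.43010076 196.08375315]
centre [470.7   1.4] sides 49.4 47.8 yaw%90 76.2
t 12.05 turn [-0.418  0.08  -0.004] shift mm [  -3.6  -22.5 -252.1] back-off 90 [   8.6   40.  -188.5] a [-0.135 -0.694 -0.707] J [-0.04  0.24  1.53 -0.36  1.43  0.21]
```

Emit:
carry_out([
  {"x": 0.0065,"y": 0.039,"z": -0.04,"ax": -0.418,"ay": 0.08,"az": 0,"hand": 0.9},
  {"x": 0.0065,"y": 0.039,"z": -0.1,"ax": -0.418,"ay": 0.08,"az": 0,"hand": 0.9},
  {"x": 0.0065,"y": 0.039,"z": -0.15,"ax": -0.418,"ay": 0.08,"az": 0,"hand": 0.9},
  {"x": 0.0065,"y": 0.039,"z": -0.188,"ax": -0.418,"ay": 0.08,"az": 0,"hand": 0.9},
  {"x": 0.0065,"y": 0.039,"z": -0.188,"ax": -0.418,"ay": 0.08,"az": 0,"hand": 0.9},
], grip_force=40)

```text
time_s: 12.68
eef_pos: [479.0, 47.6, 79.2]
ee_rot: [-0.586, -0.297, -0.248, 0.712]
force: [0.7, 0.1, 0.4]
grip_width: 0.948
```

```bash
python3 go.py 471 2 32 -11 -45 22; python3 look.py w8
```

```text
t 12.68 turn [-0.01  -0.002 -0.001] shift mm [-10.9 -60.9 -62.7] back-off 90 [1.2 1.6 0.9] a [-0.135 -0.694 -0.707] J [ 0.2   0.66  1.61 -0.73  1.31  0.75]
t 12.68 [479.   47.6  79.2] F [0.7 0.1 0.4] gw 0.948 jaw yaw -11.0 toolx [-0.14 -0.69 -0.71] J [ 0.2   0.66  1.61 -0.73  1.31  0.75]
```

View pics/w8.png

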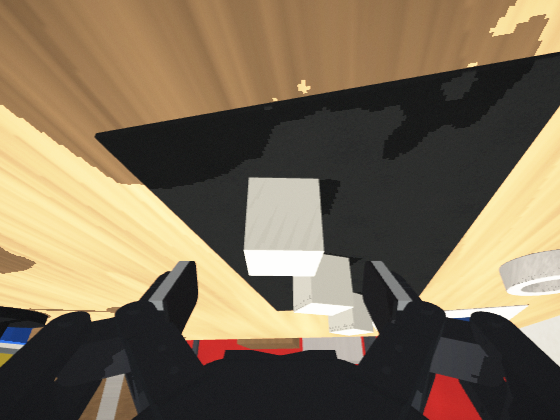

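Tub L is centred at column 284 between the fingers (about 281) and square to them. I'll grip, lift and tip.

Emit:
carry_out([
  {"x": -0.007,"y": -0.04,"z": -0.04,"ax": 0,"ay": 0,"az": 0,"hand": 0.9},
  {"x": -0.011,"y": -0.061,"z": -0.062,"ax": 0,"ay": 0,"az": 0,"hand": 0.9},
  {"x": -0.011,"y": -0.061,"z": -0.062,"ax": 0,"ay": 0,"az": 0,"hand": 0.9},
  {"x": -0.011,"y": -0.061,"z": -0.062,"ax": 0,"ay": 0,"az": 0,"hand": -1},
  {"x": -0.011,"y": -0.061,"z": -0.062,"ax": 0,"ay": 0,"az": 0,"hand": -1},
])

```text
time_s: 13.35
eef_pos: [470.2, -12.4, 20.6]
ee_rot: [-0.588, -0.3, -0.245, 0.71]
force: [0.2, 4.0, 6.6]
grip_width: 0.585
```

Emit:
carry_out([
  {"x": 0,"y": 0,"z": 0,"ax": 0,"ay": 0,"az": 0,"hand": -1},
  {"x": 0,"y": 0,"z": 0,"ax": 0,"ay": 0,"az": 0,"hand": -1},
  {"x": 0,"y": 0,"z": 0,"ax": 0,"ay": 0,"az": 0,"hand": -1},
  {"x": 0,"y": 0,"z": 0.05,"ax": 0,"ay": 0,"az": 0,"hand": -1},
  {"x": 0,"y": 0,"z": 0.08,"ax": 0,"ay": 0,"az": 0,"hand": -1},
])

```text
time_s: 13.98
eef_pos: [469.8, -12.4, 101.5]
ee_rot: [-0.588, -0.3, -0.246, 0.71]
force: [-0.1, 0.4, -1.2]
grip_width: 0.582
```

```bash
python3 go.py 471 22 40 -11 45 22
```

```text
t 13.97 turn [ 1.531 -0.293  0.002] shift mm [  4.1  49.6 -77.1] back-off 90 [ -8.  -12.8 -13.4] a [ 0.135  0.694 -0.707] J [ 0.09  0.57  1.7  -0.79  1.25  0.69]
```

Emit:
carry_out([
  {"x": 0.002,"y": 0.015,"z": 0.01,"ax": 0.883,"ay": -0.169,"az": 0,"hand": -1},
  {"x": 0.002,"y": 0.015,"z": 0.01,"ax": 0.883,"ay": -0.169,"az": 0,"hand": -1},
  {"x": 0.002,"y": 0.015,"z": 0.01,"ax": 0.883,"ay": -0.169,"az": 0,"hand": -1},
  {"x": 0.002,"y": 0.015,"z": 0.01,"ax": 0.883,"ay": -0.169,"az": 0,"hand": -1},
  {"x": 0.002,"y": 0.015,"z": 0.01,"ax": 0.883,"ay": -0.169,"az": 0,"hand": -1},
])

```text
time_s: 14.6
eef_pos: [471.8, 2.1, 110.6]
ee_rot: [0.421, 0.58, 0.477, -0.508]
force: [0.0, 1.0, -1.0]
grip_width: 0.582
```

Emit:
carry_out([
  {"x": 0.002,"y": 0.015,"z": 0,"ax": 0.648,"ay": -0.124,"az": 0,"hand": -1},
  {"x": 0.002,"y": 0.015,"z": 0,"ax": 0.648,"ay": -0.124,"az": 0,"hand": -1},
  {"x": 0.002,"y": 0.015,"z": 0,"ax": 0.648,"ay": -0.124,"az": 0,"hand": -1},
  {"x": 0.002,"y": 0.015,"z": 0,"ax": 0.648,"ay": -0.124,"az": 0,"hand": -1},
  {"x": 0.002,"y": 0.015,"z": 0,"ax": 0.648,"ay": -0.124,"az": 0,"hand": -1},
])

```text
time_s: 15.22
eef_pos: [473.2, 16.4, 108.9]
ee_rot: [0.243, 0.712, 0.588, -0.297]
force: [-0.3, -0.3, -0.9]
grip_width: 0.579
```

```bash
python3 look.py w9; python3 go.py 471 12 30 -11 45 18; python3 - <<'E'
from h import *
from rig import viewer
cv2.imwrite('pics/side2.png',cv2.resize(viewer.capture('side')[130:420,160:480],None,fx=2,fy=2))
E
```

```text
t 15.22 [473.2  16.4 108.9] F [-0.3 -0.3 -0.9] gw 0.579 jaw yaw -11.0 toolx [ 0.13  0.69 -0.71] J [-0.6   0.46  1.88  0.74  1.28 -0.81]
t 15.28 turn [ 0.003 -0.002 -0.002] shift mm [  0.1   7.6 -91.9] back-off 90 [-12.  -54.8 -28.3] a [ 0.135  0.694 -0.707] J [-0.6   0.46  1.88  0.74  1.28 -0.81]
```

View pics/side2.png

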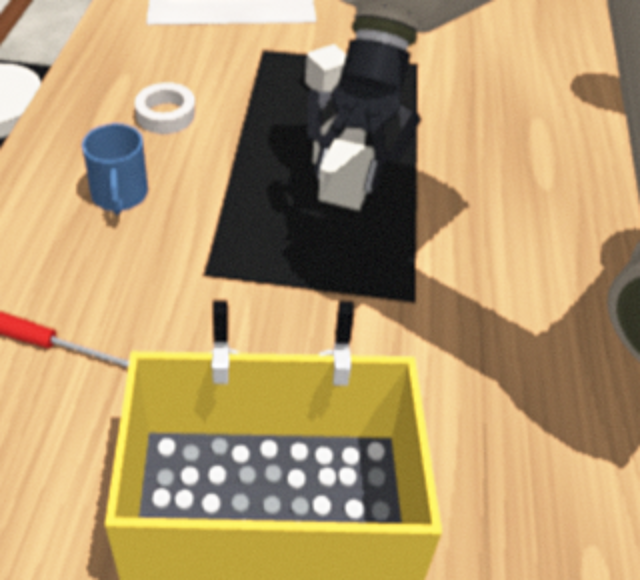

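Both scoops hang straight on the near wall. The tub is in the gripper on its side with the mouth towards the camera. I'll lower it.

Emit:
carry_out([
  {"x": 0,"y": 0.005,"z": -0.05,"ax": 0,"ay": 0,"az": 0,"hand": -1},
  {"x": 0,"y": 0.005,"z": -0.085,"ax": 0,"ay": 0,"az": 0,"hand": -1},
  {"x": 0,"y": 0.005,"z": -0.092,"ax": 0,"ay": 0,"az": 0,"hand": -1},
  {"x": 0,"y": 0.005,"z": -0.092,"ax": 0,"ay": 0,"az": 0,"hand": -1},
])

```text
time_s: 15.82
eef_pos: [473.6, 22.1, 17.9]
ee_rot: [0.244, 0.712, 0.588, -0.296]
force: [0.5, 0.5, -1.0]
grip_width: 0.577
```

Emit:
carry_out([
  {"x": 0,"y": 0,"z": -0.001,"ax": 0,"ay": 0,"az": 0,"hand": 0},
  {"x": 0,"y": 0,"z": -0.001,"ax": 0,"ay": 0,"az": 0,"hand": 0.9},
  {"x": 0,"y": 0,"z": -0.001,"ax": 0,"ay": 0,"az": 0,"hand": 0.9},
  {"x": -0.006,"y": -0.031,"z": 0.031,"ax": 0,"ay": 0,"az": 0,"hand": 0.9},
  {"x": -0.013,"y": -0.069,"z": 0.07,"ax": 0,"ay": 0,"az": 0,"hand": 0.9},
])

```text
time_s: 16.45
eef_pos: [459.5, -47.4, 87.8]
ee_rot: [0.243, 0.712, 0.589, -0.297]
force: [0.3, -0.4, 0.1]
grip_width: 0.949
```

Emit:
carry_out([
  {"x": 0,"y": 0,"z": 0.06,"ax": 0,"ay": 0,"az": 0,"hand": 0.9},
  {"x": 0.005,"y": 0.02,"z": 0.11,"ax": -0.736,"ay": 0.143,"az": 0,"hand": 0.9},
  {"x": 0.01,"y": 0.06,"z": 0.11,"ax": -0.736,"ay": 0.143,"az": 0,"hand": 0.9},
  {"x": 0.015,"y": 0.1,"z": 0.11,"ax": -0.736,"ay": 0.143,"az": 0,"hand": 0.9},
  {"x": 0.02,"y": 0.108,"z": 0.11,"ax": -0.736,"ay": 0.143,"az": 0,"hand": 0.9},
])

```text
time_s: 17.08
eef_pos: [480.0, 62.7, 198.3]
ee_rot: [0.444, 0.553, 0.456, -0.537]
force: [0.1, -1.9, -0.7]
grip_width: 0.952
```

Emit:
carry_out([
  {"x": 0,"y": 0,"z": 0,"ax": -0.804,"ay": 0.156,"az": 0,"hand": 0.9},
  {"x": 0,"y": 0,"z": 0,"ax": -0.804,"ay": 0.156,"az": 0,"hand": 0.9},
  {"x": 0,"y": 0,"z": 0,"ax": -0.804,"ay": 0.156,"az": 0,"hand": 0.9},
  {"x": 0,"y": 0,"z": -0.05,"ax": -0.804,"ay": 0.156,"az": 0,"hand": 0.9},
  {"x": 0,"y": 0,"z": -0.1,"ax": -0.804,"ay": 0.156,"az": 0,"hand": 0.9},
])

```text
time_s: 17.7
eef_pos: [479.9, 61.9, 95.3]
ee_rot: [-0.588, -0.294, -0.243, 0.713]
force: [0.7, 0.2, 0.1]
grip_width: 0.949
```

```bash
python3 look.py w10; python3 go.py 471 9.6 29 -11 -45 20
```

```text
t 17.7 [479.9  61.9  95.3] F [0.7 0.2 0.1] gw 0.949 jaw yaw -11.0 toolx [-0.14 -0.7  -0.71] J [ 0.23  0.65  1.58 -0.72  1.36  0.74]
t 17.75 turn [ 0.005 -0.014  0.   ] shift mm [ -8.2 -65.7 -73.4] back-off 90 [ 3.9 -3.2 -9.8] a [-0.135 -0.694 -0.707] J [ 0.23  0.66  1.59 -0.72  1.36  0.75]
```

View pics/w10.png

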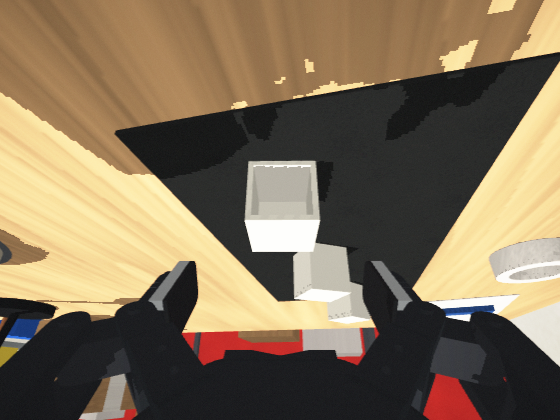

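Tub L lies on its side with the mouth towards +y, at (245–320, 160–252), square to the jaws. Now the second tip.

Emit:
carry_out([
  {"x": -0.005,"y": -0.04,"z": -0.045,"ax": 0,"ay": 0,"az": 0,"hand": 0.9},
  {"x": -0.008,"y": -0.066,"z": -0.073,"ax": 0,"ay": 0,"az": 0,"hand": 0.9},
  {"x": -0.008,"y": -0.066,"z": -0.073,"ax": 0,"ay": 0,"az": 0,"hand": 0.9},
  {"x": -0.008,"y": -0.066,"z": -0.073,"ax": 0,"ay": 0,"az": 0,"hand": -1},
  {"x": -0.008,"y": -0.066,"z": -0.073,"ax": 0,"ay": 0,"az": 0,"hand": -1},
])

```text
time_s: 18.38
eef_pos: [473.0, -4.2, 25.6]
ee_rot: [-0.587, -0.296, -0.243, 0.713]
force: [1.3, 2.3, 2.7]
grip_width: 0.582
```

Emit:
carry_out([
  {"x": 0,"y": 0,"z": 0,"ax": 0,"ay": 0,"az": 0,"hand": -1},
  {"x": 0,"y": 0,"z": 0,"ax": 0,"ay": 0,"az": 0,"hand": -1},
  {"x": 0,"y": 0,"z": 0,"ax": 0,"ay": 0,"az": 0,"hand": -1},
  {"x": 0,"y": 0,"z": 0.05,"ax": 0,"ay": 0,"az": 0,"hand": -1},
  {"x": 0,"y": 0,"z": 0.09,"ax": 0,"ay": 0,"az": 0,"hand": -1},
])

```text
time_s: 19.0
eef_pos: [472.4, -4.3, 116.2]
ee_rot: [-0.587, -0.296, -0.243, 0.713]
force: [0.6, -0.2, -1.3]
grip_width: 0.578
```

Emit:
carry_out([
  {"x": 0.002,"y": 0.015,"z": 0,"ax": 0.883,"ay": -0.171,"az": 0,"hand": -1},
  {"x": 0.002,"y": 0.015,"z": 0,"ax": 0.883,"ay": -0.171,"az": 0,"hand": -1},
  {"x": 0.002,"y": 0.015,"z": 0,"ax": 0.883,"ay": -0.171,"az": 0,"hand": -1},
  {"x": 0.002,"y": 0.015,"z": 0,"ax": 0.883,"ay": -0.171,"az": 0,"hand": -1},
  {"x": 0.002,"y": 0.015,"z": 0,"ax": 0.883,"ay": -0.171,"az": 0,"hand": -1},
])

```text
time_s: 19.62
eef_pos: [474.8, 10.2, 115.6]
ee_rot: [0.423, 0.577, 0.476, -0.512]
force: [0.5, 0.7, -1.3]
grip_width: 0.58
```

Emit:
carry_out([
  {"x": 0.002,"y": 0.015,"z": 0,"ax": 0.659,"ay": -0.128,"az": 0,"hand": -1},
  {"x": 0.002,"y": 0.015,"z": 0,"ax": 0.659,"ay": -0.128,"az": 0,"hand": -1},
  {"x": 0.002,"y": 0.015,"z": 0,"ax": 0.659,"ay": -0.128,"az": 0,"hand": -1},
  {"x": 0.002,"y": 0.015,"z": 0,"ax": 0.659,"ay": -0.128,"az": 0,"hand": -1},
  {"x": 0.002,"y": 0.015,"z": 0,"ax": 0.659,"ay": -0.128,"az": 0,"hand": -1},
])

```text
time_s: 20.25
eef_pos: [476.2, 24.4, 113.9]
ee_rot: [0.243, 0.712, 0.588, -0.296]
force: [0.2, 1.3, -0.4]
grip_width: 0.577
```

```bash
python3 go.py 471 14 32 -11 45 20; python3 look.py w11
```

```text
t 20.25 turn [-0.    -0.003 -0.001] shift mm [ -2.5   3.5 -96. ] back-off 90 [-14.6 -59.  -32.4] a [ 0.135  0.694 -0.707] J [-0.58  0.45  1.88  0.75  1.28 -0.79]
t 20.25 [476.2  24.4 113.9] F [ 0.2  1.3 -0.4] gw 0.577 jaw yaw -11.0 toolx [ 0.13  0.69 -0.71] J [-0.58  0.45  1.88  0.75  1.28 -0.79]
```

Emit:
carry_out([
  {"x": 0,"y": 0,"z": -0.05,"ax": 0,"ay": 0,"az": 0,"hand": -1},
  {"x": 0,"y": 0,"z": -0.085,"ax": 0,"ay": 0,"az": 0,"hand": -1},
  {"x": 0,"y": 0,"z": -0.094,"ax": 0,"ay": 0,"az": 0,"hand": -1},
  {"x": 0,"y": 0,"z": -0.094,"ax": 0,"ay": 0,"az": 0,"hand": -1},
])

```text
time_s: 20.8
eef_pos: [476.6, 25.2, 20.8]
ee_rot: [0.244, 0.712, 0.589, -0.296]
force: [-0.4, 0.5, 0.2]
grip_width: 0.582
```

Emit:
carry_out([
  {"x": 0,"y": 0,"z": -0.0015,"ax": 0,"ay": 0,"az": 0,"hand": -1},
  {"x": 0,"y": 0,"z": -0.0015,"ax": 0,"ay": 0,"az": 0,"hand": -1},
  {"x": 0,"y": 0,"z": -0.0015,"ax": 0,"ay": 0,"az": 0,"hand": -1},
])

```text
time_s: 21.18
eef_pos: [476.5, 24.8, 19.2]
ee_rot: [0.243, 0.712, 0.588, -0.295]
force: [0.3, -1.6, 4.2]
grip_width: 0.583
```

Emit:
carry_out([
  {"x": 0,"y": 0,"z": 0,"ax": 0,"ay": 0,"az": 0,"hand": 0},
  {"x": 0,"y": 0,"z": 0,"ax": 0,"ay": 0,"az": 0,"hand": 0.9},
  {"x": 0,"y": 0,"z": 0,"ax": 0,"ay": 0,"az": 0,"hand": 0.9},
  {"x": -0.006,"y": -0.031,"z": 0.031,"ax": 0,"ay": 0,"az": 0,"hand": 0.9},
  {"x": -0.013,"y": -0.069,"z": 0.07,"ax": 0,"ay": 0,"az": 0,"hand": 0.9},
])

```text
time_s: 21.8
eef_pos: [462.3, -44.3, 89.0]
ee_rot: [0.242, 0.712, 0.589, -0.296]
force: [0.4, 0.2, 0.3]
grip_width: 0.95
```

Emit:
carry_out([
  {"x": 0,"y": -0.02,"z": 0.06,"ax": 0,"ay": 0,"az": 0,"hand": 0.9},
  {"x": 0,"y": -0.05,"z": 0.12,"ax": -0.74,"ay": 0.144,"az": 0,"hand": 0.9},
  {"x": 0.01,"y": -0.1,"z": 0.17,"ax": -0.74,"ay": 0.144,"az": 0,"hand": 0.9},
  {"x": 0.025,"y": -0.1,"z": 0.18,"ax": -0.74,"ay": 0.144,"az": 0,"hand": 0.9},
  {"x": 0.025,"y": -0.1,"z": 0.18,"ax": -0.74,"ay": 0.144,"az": 0,"hand": 0.9},
])

```text
time_s: 22.42
eef_pos: [489.2, -145.3, 270.4]
ee_rot: [0.443, 0.554, 0.455, -0.538]
force: [-0.6, 0.3, -1.3]
grip_width: 0.949
```

Emit:
carry_out([
  {"x": 0,"y": 0,"z": 0,"ax": 0,"ay": 0,"az": -0.31,"hand": 0.9},
  {"x": 0,"y": 0,"z": 0,"ax": 0,"ay": 0,"az": -0.31,"hand": 0.9},
  {"x": 0,"y": 0,"z": 0,"ax": 0,"ay": 0,"az": -0.31,"hand": 0.9},
])

```text
time_s: 22.8
eef_pos: [488.0, -143.9, 268.3]
ee_rot: [0.353, 0.619, 0.368, -0.598]
force: [0.2, -0.0, -0.0]
grip_width: 0.95
```

```bash
python3 look.py w12; python3 - <<'E'
from h import *
c=__import__('pickle').load(open('pics/w12.pkl','rb'))[0]
im=cv2.imread('pics/w12.png').astype(int)
u=proj(c,[[489,-148,60]])[0]; print('M at',u, 'L', proj(c,[[474,20,60]]),'R',proj(c,[[523,-321,60]]))
x,y=u.astype(int); print(im[y-40:y+40:5,x].min(1), im[y,x-40:x+40:5].min(1))
E
```

```text
t 22.8 [ 488.  -143.9  268.3] F [ 0.2 -0.  -0. ] gw 0.95 jaw yaw -28.7 toolx [ 0.01  0.03 -1.  ] J [-0.54  0.25  1.48  0.04  1.41 -0.04]
M at [283.77956463 198.77767389] L [[198.78472341  73.65431919]] R [[369.09482166 299.56906461]]
[ 25  24  21  31 151 179 180 179 180 178 178 177 176  45  42  42] [ 26  23  28  23 146 178 178 181 180 178 178 177 180  26  23  25]
```

View pics/w12.png

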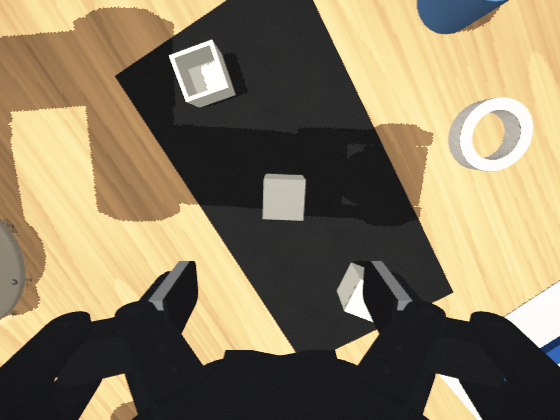

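Tub L stands mouth-up at (200,75). Tub M's top face is at (263–305, 180–220), almost square to the jaws.

```bash
python3 tub.py w12 255 315 165 230 60 165; python3 go.py 487 -149 32 -29.5 -45 20
```

```text
[ 263  179   42   41 1601] [283.44409744 198.82948157]
centre [ 488.5 -148.5] sides 49.6 48.0 yaw%90 58.9
t 22.85 turn [-0.719  0.396 -0.013] shift mm [  -7.9  -17.3 -250.5] back-off 90 [  23.4   38.1 -186.8] a [-0.348 -0.615 -0.707] J [-0.54  0.25  1.48  0.04  1.41 -0.04]
```

Emit:
carry_out([
  {"x": 0.025,"y": 0.038,"z": -0.02,"ax": -0.715,"ay": 0.41,"az": -0.03,"hand": 0.9},
  {"x": 0.025,"y": 0.038,"z": -0.06,"ax": -0.715,"ay": 0.41,"az": -0.03,"hand": 0.9},
  {"x": 0.025,"y": 0.038,"z": -0.1,"ax": -0.715,"ay": 0.41,"az": -0.03,"hand": 0.9},
  {"x": 0.025,"y": 0.038,"z": -0.15,"ax": -0.715,"ay": 0.41,"az": -0.03,"hand": 0.9},
  {"x": 0.025,"y": 0.038,"z": -0.185,"ax": -0.715,"ay": 0.41,"az": -0.03,"hand": 0.9},
])

```text
time_s: 23.48
eef_pos: [512.5, -105.1, 80.5]
ee_rot: [-0.457, -0.327, -0.191, 0.804]
force: [-0.8, 0.4, 0.6]
grip_width: 0.948
```

Emit:
carry_out([
  {"x": 0,"y": 0,"z": 0,"ax": 0,"ay": 0,"az": 0,"hand": 0.9},
])

```text
time_s: 23.6
eef_pos: [511.9, -105.4, 80.6]
ee_rot: [-0.456, -0.328, -0.193, 0.805]
force: [-0.0, 0.7, 1.1]
grip_width: 0.949
```

```bash
python3 go.py 488.5 -148.5 32 -31 -45 20; python3 look.py w13; python3 - <<'E'
from h import *
c,s=__import__('pickle').load(open('pics/w13.pkl','rb')); im=cv2.imread('pics/w13.png').astype(int)
m=(im.min(2)>120); m[:150]=0;m[300:]=0;m[:,:210]=0;m[:,360:]=0
for ce,st,mm in blobs(m,300): print('blob',ce,st)
M=Ro.from_quat(s['ee_rot'],scalar_first=True).as_matrix()
print('tool line px',proj(c,s['eef_pos']+np.outer([20,60,90],M[:,0])).round(0).tolist(), 'tub c',proj(c,[[488.5,-148.5,32]]))
E
```

```text
t 23.6 turn [-0.002 -0.012 -0.006] shift mm [-30.7 -55.2 -62.8] back-off 90 [ 2.1 -0.7  0.9] a [-0.364 -0.606 -0.707] J [-0.11  0.74  1.45 -0.71  1.4   0.71]
t 23.6 [ 511.9 -105.4   80.6] F [-0.   0.7  1.1] gw 0.949 jaw yaw -30.7 toolx [-0.37 -0.61 -0.7 ] J [-0.11  0.74  1.45 -0.71  1.4   0.71]
blob [277.80567762 245.98382844] [  210   176   150   124 11378]
tool line px [[282.0, 251.0], [282.0, 229.0], [281.0, 217.0]] tub c [[284.67855307 225.15641472]]
```

Emit:
carry_out([
  {"x": -0.02,"y": -0.036,"z": -0.04,"ax": 0,"ay": 0,"az": 0,"hand": 0.9},
  {"x": -0.0305,"y": -0.055,"z": -0.062,"ax": 0,"ay": 0,"az": 0,"hand": 0.9},
  {"x": -0.0305,"y": -0.055,"z": -0.062,"ax": 0,"ay": 0,"az": 0,"hand": 0.9},
  {"x": -0.0305,"y": -0.055,"z": -0.062,"ax": 0,"ay": 0,"az": 0,"hand": -1},
  {"x": -0.0305,"y": -0.055,"z": -0.062,"ax": 0,"ay": 0,"az": 0,"hand": -1},
])

```text
time_s: 24.28
eef_pos: [483.9, -160.8, 23.3]
ee_rot: [-0.457, -0.332, -0.189, 0.803]
force: [0.3, 1.5, 5.3]
grip_width: 0.582
```

Emit:
carry_out([
  {"x": 0,"y": 0,"z": 0,"ax": 0,"ay": 0,"az": 0,"hand": -1},
  {"x": 0,"y": 0,"z": 0,"ax": 0,"ay": 0,"az": 0,"hand": -1},
  {"x": 0,"y": 0,"z": 0,"ax": 0,"ay": 0,"az": 0,"hand": -1},
  {"x": 0,"y": 0,"z": 0.05,"ax": 0,"ay": 0,"az": 0,"hand": -1},
  {"x": 0,"y": 0,"z": 0.09,"ax": 0,"ay": 0,"az": 0,"hand": -1},
])

```text
time_s: 24.9
eef_pos: [483.2, -160.5, 113.7]
ee_rot: [-0.457, -0.331, -0.19, 0.804]
force: [0.3, -0.8, -1.5]
grip_width: 0.579
```

Emit:
carry_out([
  {"x": 0.007,"y": 0.012,"z": 0,"ax": 0.771,"ay": -0.464,"az": 0,"hand": -1},
  {"x": 0.007,"y": 0.012,"z": 0,"ax": 0.771,"ay": -0.464,"az": 0,"hand": -1},
  {"x": 0.007,"y": 0.012,"z": 0,"ax": 0.771,"ay": -0.464,"az": 0,"hand": -1},
  {"x": 0.007,"y": 0.012,"z": 0,"ax": 0.771,"ay": -0.464,"az": 0,"hand": -1},
  {"x": 0.007,"y": 0.012,"z": 0,"ax": 0.771,"ay": -0.464,"az": 0,"hand": -1},
])

```text
time_s: 25.52
eef_pos: [490.3, -149.1, 113.1]
ee_rot: [0.331, 0.65, 0.368, -0.577]
force: [-1.1, -0.1, -1.2]
grip_width: 0.579
```

Emit:
carry_out([
  {"x": 0.007,"y": 0.012,"z": 0,"ax": 0.57,"ay": -0.342,"az": 0,"hand": -1},
  {"x": 0.007,"y": 0.012,"z": 0,"ax": 0.57,"ay": -0.342,"az": 0,"hand": -1},
  {"x": 0.007,"y": 0.012,"z": 0,"ax": 0.57,"ay": -0.342,"az": 0,"hand": -1},
  {"x": 0.007,"y": 0.012,"z": 0,"ax": 0.57,"ay": -0.342,"az": 0,"hand": -1},
  {"x": 0.007,"y": 0.012,"z": 0,"ax": 0.57,"ay": -0.342,"az": 0,"hand": -1},
])

```text
time_s: 26.15
eef_pos: [496.5, -137.6, 111.3]
ee_rot: [0.192, 0.802, 0.454, -0.336]
force: [0.1, -0.7, -1.2]
grip_width: 0.585
```

```bash
python3 go.py 490 -140 30 -31 45 18
```

```text
t 26.15 turn [ 0.01  -0.002 -0.002] shift mm [  0.1   8.5 -94. ] back-off 90 [-32.7 -46.  -30.4] a [ 0.364  0.606 -0.707] J [-0.86  0.5   1.79  0.77  1.26 -0.73]
```

Emit:
carry_out([
  {"x": 0,"y": 0,"z": -0.05,"ax": 0,"ay": 0,"az": 0,"hand": -1},
  {"x": 0,"y": 0,"z": -0.085,"ax": 0,"ay": 0,"az": 0,"hand": -1},
  {"x": 0,"y": 0,"z": -0.094,"ax": 0,"ay": 0,"az": 0,"hand": -1},
  {"x": 0,"y": 0,"z": -0.0955,"ax": 0,"ay": 0,"az": 0,"hand": -1},
  {"x": 0,"y": 0,"z": -0.0955,"ax": 0,"ay": 0,"az": 0,"hand": -1},
])

```text
time_s: 26.78
eef_pos: [497.2, -137.4, 17.1]
ee_rot: [0.194, 0.802, 0.454, -0.336]
force: [-0.2, -0.6, -1.2]
grip_width: 0.578
```

Emit:
carry_out([
  {"x": 0,"y": 0,"z": 0,"ax": 0,"ay": 0,"az": 0,"hand": 0},
  {"x": 0,"y": 0,"z": 0,"ax": 0,"ay": 0,"az": 0,"hand": 0.9},
  {"x": 0,"y": 0,"z": 0,"ax": 0,"ay": 0,"az": 0,"hand": 0.9},
  {"x": -0.016,"y": -0.027,"z": 0.031,"ax": 0,"ay": 0,"az": 0,"hand": 0.9},
  {"x": -0.036,"y": -0.06,"z": 0.07,"ax": 0,"ay": 0,"az": 0,"hand": 0.9},
])

```text
time_s: 27.4
eef_pos: [459.9, -197.1, 86.6]
ee_rot: [0.192, 0.802, 0.455, -0.336]
force: [-0.1, -0.5, 0.6]
grip_width: 0.952
```

Emit:
carry_out([
  {"x": 0,"y": 0,"z": 0.06,"ax": 0,"ay": 0,"az": 0,"hand": 0.9},
  {"x": 0.015,"y": 0.025,"z": 0.11,"ax": -0.643,"ay": 0.386,"az": 0,"hand": 0.9},
  {"x": 0.04,"y": 0.06,"z": 0.11,"ax": -0.643,"ay": 0.386,"az": 0,"hand": 0.9},
  {"x": 0.057,"y": 0.094,"z": 0.11,"ax": -0.643,"ay": 0.386,"az": 0,"hand": 0.9},
  {"x": 0.057,"y": 0.094,"z": 0.11,"ax": -0.643,"ay": 0.386,"az": 0,"hand": 0.9},
])

```text
time_s: 28.02
eef_pos: [518.2, -101.2, 197.1]
ee_rot: [0.348, 0.621, 0.353, -0.607]
force: [-0.5, -0.6, -0.2]
grip_width: 0.951
```

Emit:
carry_out([
  {"x": 0,"y": 0,"z": 0,"ax": -0.703,"ay": 0.422,"az": 0,"hand": 0.9},
  {"x": 0,"y": 0,"z": 0,"ax": -0.703,"ay": 0.422,"az": 0,"hand": 0.9},
  {"x": 0,"y": 0,"z": 0,"ax": -0.703,"ay": 0.422,"az": 0,"hand": 0.9},
  {"x": 0,"y": 0,"z": -0.05,"ax": -0.703,"ay": 0.422,"az": 0,"hand": 0.9},
  {"x": 0,"y": 0,"z": -0.1,"ax": -0.703,"ay": 0.422,"az": 0,"hand": 0.9},
])

```text
time_s: 28.65
eef_pos: [517.7, -102.0, 94.0]
ee_rot: [-0.458, -0.327, -0.188, 0.805]
force: [0.1, -0.1, 0.7]
grip_width: 0.952
```

```bash
python3 look.py w14; python3 go.py 492 -144.5 29 -31 -45 20
```

```text
t 28.65 [ 517.7 -102.    94. ] F [ 0.1 -0.1  0.7] gw 0.952 jaw yaw -30.6 toolx [-0.37 -0.61 -0.7 ] J [-0.1   0.74  1.43 -0.71  1.43  0.7 ]
t 28.7 turn [ 0.007 -0.022 -0.006] shift mm [-29.6 -55.3 -71.7] back-off 90 [ 3.1 -0.7 -8. ] a [-0.364 -0.606 -0.707] J [-0.1   0.75  1.43 -0.71  1.43  0.71]
```

View pics/w14.png

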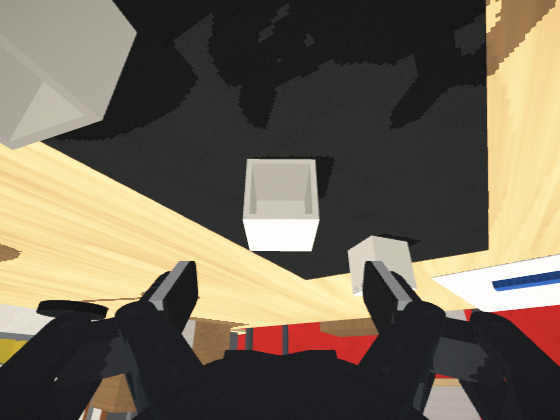

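Tub M lies on its side with the mouth towards the gripper, at (243–319, 158–252), square to the jaws. Second tip.

Emit:
carry_out([
  {"x": -0.02,"y": -0.037,"z": -0.045,"ax": 0,"ay": 0,"az": 0,"hand": 0.9},
  {"x": -0.03,"y": -0.055,"z": -0.071,"ax": 0,"ay": 0,"az": 0,"hand": 0.9},
  {"x": -0.03,"y": -0.055,"z": -0.071,"ax": 0,"ay": 0,"az": 0,"hand": 0.9},
  {"x": -0.03,"y": -0.055,"z": -0.071,"ax": 0,"ay": 0,"az": 0,"hand": -1},
  {"x": -0.03,"y": -0.055,"z": -0.071,"ax": 0,"ay": 0,"az": 0,"hand": -1},
])

```text
time_s: 29.32
eef_pos: [488.7, -157.6, 26.6]
ee_rot: [-0.458, -0.33, -0.188, 0.804]
force: [0.1, 0.5, 0.6]
grip_width: 0.58
```

Emit:
carry_out([
  {"x": 0,"y": 0,"z": 0,"ax": 0,"ay": 0,"az": 0,"hand": -1},
  {"x": 0,"y": 0,"z": 0,"ax": 0,"ay": 0,"az": 0,"hand": -1},
  {"x": 0,"y": 0,"z": 0,"ax": 0,"ay": 0,"az": 0,"hand": -1},
  {"x": 0,"y": 0,"z": 0.05,"ax": 0,"ay": 0,"az": 0,"hand": -1},
  {"x": 0,"y": 0,"z": 0.09,"ax": 0,"ay": 0,"az": 0,"hand": -1},
])

```text
time_s: 29.95
eef_pos: [488.0, -157.6, 117.0]
ee_rot: [-0.457, -0.329, -0.188, 0.804]
force: [-0.2, -0.9, -0.8]
grip_width: 0.58
```

Emit:
carry_out([
  {"x": 0.006,"y": 0.01,"z": 0,"ax": 0.771,"ay": -0.464,"az": 0,"hand": -1},
  {"x": 0.006,"y": 0.01,"z": 0,"ax": 0.771,"ay": -0.464,"az": 0,"hand": -1},
  {"x": 0.006,"y": 0.01,"z": 0,"ax": 0.771,"ay": -0.464,"az": 0,"hand": -1},
  {"x": 0.006,"y": 0.01,"z": 0,"ax": 0.771,"ay": -0.464,"az": 0,"hand": -1},
  {"x": 0.006,"y": 0.01,"z": 0,"ax": 0.771,"ay": -0.464,"az": 0,"hand": -1},
])

```text
time_s: 30.58
eef_pos: [494.1, -148.2, 116.4]
ee_rot: [0.332, 0.649, 0.367, -0.578]
force: [-0.6, -0.4, -1.5]
grip_width: 0.578
```

Emit:
carry_out([
  {"x": 0.006,"y": 0.01,"z": 0,"ax": 0.575,"ay": -0.345,"az": 0,"hand": -1},
  {"x": 0.006,"y": 0.01,"z": 0,"ax": 0.575,"ay": -0.345,"az": 0,"hand": -1},
  {"x": 0.006,"y": 0.01,"z": 0,"ax": 0.575,"ay": -0.345,"az": 0,"hand": -1},
  {"x": 0.006,"y": 0.01,"z": 0,"ax": 0.575,"ay": -0.345,"az": 0,"hand": -1},
  {"x": 0.006,"y": 0.01,"z": 0,"ax": 0.575,"ay": -0.345,"az": 0,"hand": -1},
])

```text
time_s: 31.2
eef_pos: [499.3, -138.7, 114.6]
ee_rot: [0.192, 0.803, 0.454, -0.336]
force: [0.4, 0.7, -0.6]
grip_width: 0.581
```

```bash
python3 go.py 490 -140 32 -31 45 20
```

```text
t 31.2 turn [ 0.01  -0.002 -0.001] shift mm [ -2.   10.8 -96.8] back-off 90 [-34.8 -43.8 -33.1] a [ 0.364  0.606 -0.707] J [-0.86  0.5   1.78  0.77  1.26 -0.72]
```

Emit:
carry_out([
  {"x": 0,"y": 0,"z": -0.05,"ax": 0.01,"ay": 0,"az": 0,"hand": -1},
  {"x": 0,"y": 0,"z": -0.085,"ax": 0.01,"ay": 0,"az": 0,"hand": -1},
  {"x": 0,"y": 0,"z": -0.094,"ax": 0.01,"ay": 0,"az": 0,"hand": -1},
  {"x": 0,"y": 0,"z": -0.0955,"ax": 0.01,"ay": 0,"az": 0,"hand": -1},
  {"x": 0,"y": 0,"z": -0.0955,"ax": 0.01,"ay": 0,"az": 0,"hand": -1},
])

```text
time_s: 31.82
eef_pos: [500.2, -138.3, 20.6]
ee_rot: [0.19, 0.803, 0.456, -0.333]
force: [-0.3, 0.3, -0.8]
grip_width: 0.581
```

Emit:
carry_out([
  {"x": 0,"y": 0,"z": -0.0005,"ax": 0,"ay": 0,"az": 0,"hand": 0},
  {"x": 0,"y": 0,"z": -0.0005,"ax": 0,"ay": 0,"az": 0,"hand": 0.9},
  {"x": 0,"y": 0,"z": -0.0005,"ax": 0,"ay": 0,"az": 0,"hand": 0.9},
  {"x": -0.016,"y": -0.027,"z": 0.031,"ax": 0,"ay": 0,"az": 0,"hand": 0.9},
  {"x": -0.036,"y": -0.06,"z": 0.07,"ax": 0,"ay": 0,"az": 0,"hand": 0.9},
])

```text
time_s: 32.45
eef_pos: [462.9, -198.1, 90.0]
ee_rot: [0.188, 0.803, 0.457, -0.333]
force: [0.2, 0.4, 0.5]
grip_width: 0.951
```

Emit:
carry_out([
  {"x": 0,"y": -0.03,"z": 0.06,"ax": 0,"ay": 0,"az": 0,"hand": 0.9},
  {"x": 0.02,"y": -0.06,"z": 0.12,"ax": -0.673,"ay": 0.404,"az": 0,"hand": 0.9},
  {"x": 0.05,"y": -0.1,"z": 0.17,"ax": -0.673,"ay": 0.404,"az": 0,"hand": 0.9},
  {"x": 0.06,"y": -0.123,"z": 0.18,"ax": -0.673,"ay": 0.404,"az": 0,"hand": 0.9},
  {"x": 0.06,"y": -0.123,"z": 0.18,"ax": -0.673,"ay": 0.404,"az": 0,"hand": 0.9},
])

```text
time_s: 33.08
eef_pos: [524.6, -323.3, 271.7]
ee_rot: [0.344, 0.625, 0.352, -0.606]
force: [0.2, -1.0, -0.8]
grip_width: 0.952
```

Emit:
carry_out([
  {"x": 0,"y": 0,"z": 0,"ax": 0,"ay": 0,"az": -0.35,"hand": 0.9},
  {"x": 0,"y": 0,"z": 0,"ax": 0,"ay": 0,"az": -0.35,"hand": 0.9},
  {"x": 0,"y": 0,"z": 0,"ax": 0,"ay": 0,"az": -0.35,"hand": 0.9},
])

```text
time_s: 33.45
eef_pos: [523.5, -320.9, 269.4]
ee_rot: [0.231, 0.678, 0.241, -0.655]
force: [-0.8, -0.1, -0.0]
grip_width: 0.95
```

```bash
python3 look.py w15; python3 - <<'E'
from h import *
c=__import__('pickle').load(open('pics/w15.pkl','rb'))[0]
im=cv2.imread('pics/w15.png').astype(int)
u=proj(c,[[523,-321,60]])[0]; print('R at',u)
m=(im.min(2)>130)
for ce,st,mm in blobs(m,300): 
    if st[4]<9000: print('blob',ce.round(),st, im[mm].min(1).mean())
x,y=u.astype(int); print(im[y-45:y+45:5,x].min(1))
E
python3 tub.py w15 245 325 160 240 60 165
```

```text
t 33.45 [ 523.5 -320.9  269.4] F [-0.8 -0.1 -0. ] gw 0.95 jaw yaw -50.9 toolx [ 0.03  0.02 -1.  ] J [-0.76  0.49  1.14  0.04  1.51  0.13]
R at [281.08133285 196.01567462]
blob [322.  35.] [ 257    0  122   89 3760] 146.89893617021278
blob [297.  53.] [244   2  91  89 596] 132.36577181208054
blob [148. 112.] [ 114   84   59   58 1140] 180.91052631578947
blob [ 38. 144.] [ 13 128  48  35 523] 137.4110898661568
blob [ 35. 162.] [  0 134  70  57 902] 133.16629711751662
blob [282. 198.] [ 262  177   41   42 1636] 174.78484107579462
blob [ 39. 220.] [  0 189 100  76 589] 133.25636672325976
blob [245. 299.] [ 124  218  235  145 5790] 137.49326424870466
blob [341. 252.] [ 314  228   55   57 1151] 135.1059947871416
blob [333. 279.] [302 254  64  55 724] 136.5842541436464
blob [332. 312.] [ 281  268   97   90 3246] 139.83025261860752
blob [ 87. 300.] [ 57 279  58  40 636] 133.58490566037736
blob [449. 402.] [430 383  45  37 558] 138.96953405017922
[ 19  18  17  18  17 117 140 143 143 141 141 149 242 242  33  32  33  31]
[262 198  41  20 549] [280.28961749 210.38979964]
centre [ 512.6 -330.9] sides 48.6 23.8 yaw%90 39.1
```

```bash
python3 tub.py w15 245 325 160 240 60 131;  python3 go.py 522 -322 32 -51 -45 20
```

```text
[ 262  178   41   41 1632] [282.00919118 197.70281863]
centre [ 521.5 -323.7] sides 47.8 49.4 yaw%90 39.1
t 33.5 turn [-0.519  0.635 -0.002] shift mm [ -12.5   -9.9 -251.5] back-off 90 [  37.    30.2 -187.9] a [-0.55  -0.445 -0.707] J [-0.76  0.49  1.14  0.04  1.51  0.13]
```

Emit:
carry_out([
  {"x": 0.0365,"y": 0.0285,"z": -0.02,"ax": -0.519,"ay": 0.635,"az": 0,"hand": 0.9},
  {"x": 0.0365,"y": 0.0285,"z": -0.06,"ax": -0.519,"ay": 0.635,"az": 0,"hand": 0.9},
  {"x": 0.0365,"y": 0.0285,"z": -0.1,"ax": -0.519,"ay": 0.635,"az": 0,"hand": 0.9},
  {"x": 0.0365,"y": 0.0285,"z": -0.15,"ax": -0.519,"ay": 0.635,"az": 0,"hand": 0.9},
  {"x": 0.0365,"y": 0.0285,"z": -0.185,"ax": -0.519,"ay": 0.635,"az": 0,"hand": 0.9},
])

```text
time_s: 34.12
eef_pos: [559.9, -291.1, 80.7]
ee_rot: [-0.31, -0.358, -0.13, 0.871]
force: [-0.4, 0.3, -0.7]
grip_width: 0.949
```

Emit:
carry_out([
  {"x": 0,"y": 0,"z": 0,"ax": 0,"ay": 0,"az": 0,"hand": 0.9},
])

```text
time_s: 34.25
eef_pos: [559.2, -291.5, 80.8]
ee_rot: [-0.308, -0.359, -0.131, 0.871]
force: [-0.4, 0.8, -0.2]
grip_width: 0.947
```

```bash
python3 go.py 521.5 -323.7 32 -51 -45 20
```

```text
t 34.25 turn [-0.004 -0.006 -0.002] shift mm [-48.7 -41.1 -62.9] back-off 90 [ 0.8 -1.1  0.7] a [-0.55  -0.445 -0.707] J [-0.41  0.97  1.   -0.68  1.6   0.6 ]
```

Emit:
carry_out([
  {"x": -0.032,"y": -0.027,"z": -0.04,"ax": 0,"ay": 0,"az": 0,"hand": 0.9},
  {"x": -0.0485,"y": -0.041,"z": -0.062,"ax": 0,"ay": 0,"az": 0,"hand": 0.9},
  {"x": -0.0485,"y": -0.041,"z": -0.062,"ax": 0,"ay": 0,"az": 0,"hand": 0.9},
  {"x": -0.0485,"y": -0.041,"z": -0.062,"ax": 0,"ay": 0,"az": 0,"hand": -1},
  {"x": -0.0485,"y": -0.041,"z": -0.062,"ax": 0,"ay": 0,"az": 0,"hand": -1},
])

```text
time_s: 34.88
eef_pos: [513.0, -333.5, 24.6]
ee_rot: [-0.31, -0.362, -0.126, 0.87]
force: [-0.0, 1.5, 1.9]
grip_width: 0.58
```

Emit:
carry_out([
  {"x": 0,"y": 0,"z": 0,"ax": 0,"ay": 0,"az": 0,"hand": -1},
  {"x": 0,"y": 0,"z": 0,"ax": 0,"ay": 0,"az": 0,"hand": -1},
  {"x": 0,"y": 0,"z": 0,"ax": 0,"ay": 0,"az": 0,"hand": -1},
  {"x": 0,"y": 0,"z": 0.05,"ax": 0,"ay": 0,"az": 0,"hand": -1},
  {"x": 0,"y": 0,"z": 0.09,"ax": 0,"ay": 0,"az": 0,"hand": -1},
])

```text
time_s: 35.5
eef_pos: [512.4, -333.2, 114.8]
ee_rot: [-0.309, -0.362, -0.127, 0.87]
force: [0.4, -0.1, -0.5]
grip_width: 0.582
```

Emit:
carry_out([
  {"x": 0.01,"y": 0.008,"z": 0,"ax": 0.566,"ay": -0.699,"az": 0,"hand": -1},
  {"x": 0.01,"y": 0.008,"z": 0,"ax": 0.566,"ay": -0.699,"az": 0,"hand": -1},
  {"x": 0.01,"y": 0.008,"z": 0,"ax": 0.566,"ay": -0.699,"az": 0,"hand": -1},
  {"x": 0.01,"y": 0.008,"z": 0,"ax": 0.566,"ay": -0.699,"az": 0,"hand": -1},
  {"x": 0.01,"y": 0.008,"z": 0,"ax": 0.566,"ay": -0.699,"az": 0,"hand": -1},
])

```text
time_s: 36.12
eef_pos: [522.2, -325.8, 114.1]
ee_rot: [0.223, 0.706, 0.248, -0.625]
force: [-0.4, 1.2, -0.7]
grip_width: 0.581
```

Emit:
carry_out([
  {"x": 0.01,"y": 0.008,"z": 0,"ax": 0.421,"ay": -0.521,"az": 0,"hand": -1},
  {"x": 0.01,"y": 0.008,"z": 0,"ax": 0.421,"ay": -0.521,"az": 0,"hand": -1},
  {"x": 0.01,"y": 0.008,"z": 0,"ax": 0.421,"ay": -0.521,"az": 0,"hand": -1},
  {"x": 0.01,"y": 0.008,"z": 0,"ax": 0.421,"ay": -0.521,"az": 0,"hand": -1},
  {"x": 0.01,"y": 0.008,"z": 0,"ax": 0.421,"ay": -0.521,"az": 0,"hand": -1},
])

```text
time_s: 36.75
eef_pos: [531.1, -318.1, 112.1]
ee_rot: [0.127, 0.871, 0.307, -0.362]
force: [-0.2, 0.8, -1.4]
grip_width: 0.581
```

```bash
python3 go.py 522 -322 30 -51 45 18
```

```text
t 36.75 turn [ 0.001 -0.002  0.003] shift mm [  0.8   4.1 -94.8] back-off 90 [-48.7 -35.9 -31.1] a [ 0.55   0.445 -0.707] J [-1.04  0.65  1.53  0.83  1.25 -0.54]
```

Emit:
carry_out([
  {"x": 0,"y": 0,"z": -0.05,"ax": 0,"ay": 0,"az": 0,"hand": -1},
  {"x": 0,"y": 0,"z": -0.085,"ax": 0,"ay": 0,"az": 0,"hand": -1},
  {"x": 0,"y": 0,"z": -0.094,"ax": 0,"ay": 0,"az": 0,"hand": -1},
  {"x": 0,"y": 0,"z": -0.0955,"ax": 0,"ay": 0,"az": 0,"hand": -1},
  {"x": 0,"y": 0,"z": -0.0955,"ax": 0,"ay": 0,"az": 0,"hand": -1},
])

```text
time_s: 37.38
eef_pos: [532.2, -318.1, 18.5]
ee_rot: [0.129, 0.871, 0.307, -0.361]
force: [-0.7, 0.2, -1.5]
grip_width: 0.587
```

Emit:
carry_out([
  {"x": 0,"y": 0,"z": 0,"ax": 0,"ay": 0,"az": 0,"hand": 0},
  {"x": 0,"y": 0,"z": 0,"ax": 0,"ay": 0,"az": 0,"hand": 0.9},
  {"x": 0,"y": 0,"z": 0,"ax": 0,"ay": 0,"az": 0,"hand": 0.9},
  {"x": -0.024,"y": -0.02,"z": 0.031,"ax": 0,"ay": 0,"az": 0,"hand": 0.9},
  {"x": -0.054,"y": -0.044,"z": 0.07,"ax": 0,"ay": 0,"az": 0,"hand": 0.9},
])

```text
time_s: 38.0
eef_pos: [476.9, -361.4, 87.4]
ee_rot: [0.127, 0.871, 0.308, -0.361]
force: [0.5, -0.8, 0.3]
grip_width: 0.953
```

Emit:
carry_out([
  {"x": 0,"y": 0,"z": 0.06,"ax": 0,"ay": 0,"az": 0,"hand": 0.9},
  {"x": 0.025,"y": 0.02,"z": 0.11,"ax": -0.472,"ay": 0.583,"az": 0,"hand": 0.9},
  {"x": 0.06,"y": 0.05,"z": 0.11,"ax": -0.472,"ay": 0.583,"az": 0,"hand": 0.9},
  {"x": 0.087,"y": 0.071,"z": 0.11,"ax": -0.472,"ay": 0.583,"az": 0,"hand": 0.9},
  {"x": 0.087,"y": 0.071,"z": 0.11,"ax": -0.472,"ay": 0.583,"az": 0,"hand": 0.9},
])

```text
time_s: 38.62
eef_pos: [566.0, -288.9, 198.2]
ee_rot: [0.234, 0.677, 0.238, -0.656]
force: [-0.2, -1.5, -0.8]
grip_width: 0.949
```

Emit:
carry_out([
  {"x": 0,"y": 0,"z": 0,"ax": -0.516,"ay": 0.637,"az": 0,"hand": 0.9},
  {"x": 0,"y": 0,"z": 0,"ax": -0.516,"ay": 0.637,"az": 0,"hand": 0.9},
  {"x": 0,"y": 0,"z": 0,"ax": -0.516,"ay": 0.637,"az": 0,"hand": 0.9},
  {"x": 0,"y": 0,"z": -0.05,"ax": -0.516,"ay": 0.637,"az": 0,"hand": 0.9},
  {"x": 0,"y": 0,"z": -0.1,"ax": -0.516,"ay": 0.637,"az": 0,"hand": 0.9},
])

```text
time_s: 39.25
eef_pos: [565.0, -289.3, 94.7]
ee_rot: [-0.31, -0.359, -0.127, 0.871]
force: [0.3, -0.8, 0.1]
grip_width: 0.949
```

```bash
python3 look.py w16; python3 go.py 525.7 -322.3 29 -51 -45 20; python3 - <<'E'
from h import *
c,s=__import__('pickle').load(open('pics/w16.pkl','rb')); im=cv2.imread('pics/w16.png').astype(int)
M=Ro.from_quat(s['ee_rot'],scalar_first=True).as_matrix()
m=(im.min(2)>130); m[:120]=0;m[270:]=0;m[:,:200]=0;m[:,360:]=0
for ce,st,mm in blobs(m,300): print('blob',ce.round(),st)
print('w14 ref');im=cv2.imread('pics/w14.png').astype(int);m=(im.min(2)>130); m[:120]=0;m[270:]=0;m[:,:200]=0;m[:,345:]=0
for ce,st,mm in blobs(m,300): print('blob',ce.round(),st)
E
```

```text
t 39.25 [ 565.  -289.3   94.7] F [ 0.3 -0.8  0.1] gw 0.949 jaw yaw -50.8 toolx [-0.55 -0.45 -0.7 ] J [-0.4   0.96  0.97 -0.68  1.63  0.6 ]
t 39.3 turn [-0.003 -0.015 -0.003] shift mm [-47.6 -43.5 -71.1] back-off 90 [ 1.9 -3.4 -7.5] a [-0.55  -0.445 -0.707] J [-0.4   0.97  0.98 -0.68  1.62  0.6 ]
blob [303. 218.] [  200   148   160   122 11215]
w14 ref
blob [269. 216.] [ 200  159  120  111 8472]
```

View pics/w16.png

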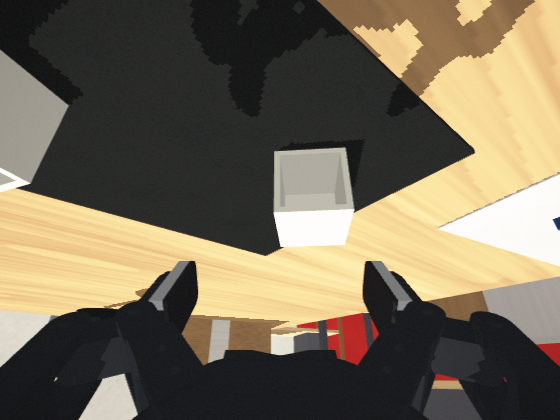

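Tub R was displaced: it now sits at columns 274–354, about 33 px to the right of the tool line and turned about 2°. I'll recompute its place from the corners of its top side face at z=54: (273,213), (354,210), (347,245), (280,248).

```bash
python3 - <<'E'
from h import *
c,s=__import__('pickle').load(open('pics/w16.pkl','rb'))
P=np.array([plane(c,*p,54)[:2] for p in [(273,213),(354,210),(347,245),(280,248)]]); print(P.round(1).tolist())
d=lambda a,b:(np.linalg.norm(P[a]-P[b]).round(1),np.degrees(np.arctan2(*(P[b]-P[a])[::-1])).round(1))
print('width',d(0,1),d(3,2),'length',d(3,0),d(2,1),'centre',P.mean(0))
c2,_=__import__('pickle').load(open('pics/w14.pkl','rb'))
Q=np.array([plane(c2,*p,54)[:2] for p in [(243,220),(319,220),(315,252),(250,252)]]); print('M ref centre',Q.mean(0),'was held 492,-144.5')
print('bottom mouth edge at z4',[plane(c,*p,4)[:2].round(1) for p in [(274,151),(346,148)]])
E
```

```text
[[548.8, -295.2], [584.0, -332.5], [544.7, -373.2], [506.3, -335.6]]
width (np.float64(51.3), np.float64(-46.7)) (np.float64(53.7), np.float64(-44.4)) length (np.float64(58.7), np.float64(43.5)) (np.float64(56.6), np.float64(45.9)) centre [ 545.95578713 -334.13413445]
M ref centre [ 490.07586672 -148.75632003] was held 492,-144.5
bottom mouth edge at z4 [array([ 550.3, -294.3]), array([ 585., -332.])]
```

```bash
python3 go.py 547 -332 29 -46 -45 20
```

```text
t 39.3 turn [-0.002 -0.015  0.085] shift mm [-25.5 -54.1 -71.1] back-off 90 [20.3 -9.9 -7.5] a [-0.509 -0.491 -0.707] J [-0.4   0.97  0.98 -0.68  1.62  0.6 ]
```

Emit:
carry_out([
  {"x": 0.0205,"y": -0.01,"z": 0.005,"ax": 0,"ay": -0.015,"az": 0.085,"hand": 0.9},
  {"x": 0.0205,"y": -0.01,"z": -0.007,"ax": 0,"ay": -0.015,"az": 0.085,"hand": 0.9},
  {"x": 0.0205,"y": -0.01,"z": -0.007,"ax": 0,"ay": -0.015,"az": 0.085,"hand": 0.9},
])

```text
time_s: 39.67
eef_pos: [584.2, -300.4, 89.4]
ee_rot: [-0.345, -0.362, -0.14, 0.855]
force: [0.0, -0.1, 0.1]
grip_width: 0.949
```

```bash
python3 go.py 547 -332 29 -46 -45 20; python3 look.py w17; python3 - <<'E'
from h import *
c,s=__import__('pickle').load(open('pics/w17.pkl','rb')); im=cv2.imread('pics/w17.png').astype(int)
M=Ro.from_quat(s['ee_rot'],scalar_first=True).as_matrix()
m=(im.min(2)>200)
for ce,st,mm in blobs(m,300): print('blob',ce.round(),st)
print('tool px',proj(c,s['eef_pos']+np.outer([0,60,90],M[:,0])).round(0).tolist())
for v in(150,170,190,205): print(v,np.where(im[v].min(1)>100)[0][[0,-1]], [ (a.min(),a.max()) for a in np.split(np.where(im[v,200:380].min(1)>90)[0]+200, np.where(np.diff(np.where(im[v,200:380].min(1)>90)[0])>4)[0]+1)])
E
```

```text
t 39.67 turn [-0.     0.015  0.004] shift mm [-47.3 -41.4 -74.5] back-off 90 [ -1.6   2.8 -10.9] a [-0.509 -0.491 -0.707] J [-0.4   0.98  0.94 -0.7   1.58  0.54]
t 39.67 [ 584.2 -300.4   89.4] F [ 0.  -0.1  0.1] gw 0.949 jaw yaw -46.2 toolx [-0.5  -0.49 -0.72] J [-0.4   0.98  0.94 -0.7   1.58  0.54]
blob [502. 236.] [ 402  174  158  116 8385]
blob [277. 240.] [ 239  225   77   33 2289]
tool px [[282.0, 265.0], [282.0, 229.0], [281.0, 217.0]]Traceback (most recent call last):
  File "<stdin>", line 7, in <module>
    return umr_minimum(a, axis, None, out, keepdims, initial, where)
ValueError: zero-size array to reduction operation minimum which has no identity
```

The far face now spans columns 239–316, against 243–319 for tub M at this stage, so it is centred. I'll grasp and tip.

Emit:
carry_out([
  {"x": -0.03,"y": -0.026,"z": -0.045,"ax": 0,"ay": 0.015,"az": 0,"hand": 0.9},
  {"x": -0.047,"y": -0.041,"z": -0.07,"ax": 0,"ay": 0.015,"az": 0,"hand": 0.9},
  {"x": -0.047,"y": -0.041,"z": -0.07,"ax": 0,"ay": 0.015,"az": 0,"hand": 0.9},
  {"x": -0.047,"y": -0.041,"z": -0.07,"ax": 0,"ay": 0.015,"az": 0,"hand": -1},
  {"x": -0.047,"y": -0.041,"z": -0.07,"ax": 0,"ay": 0.015,"az": 0,"hand": -1},
])

```text
time_s: 40.35
eef_pos: [539.5, -341.2, 21.7]
ee_rot: [-0.346, -0.356, -0.141, 0.856]
force: [0.6, 0.8, -0.6]
grip_width: 0.582
```

Emit:
carry_out([
  {"x": 0,"y": 0,"z": 0,"ax": 0,"ay": 0,"az": 0,"hand": -1},
  {"x": 0,"y": 0,"z": 0,"ax": 0,"ay": 0,"az": 0,"hand": -1},
  {"x": 0,"y": 0,"z": 0,"ax": 0,"ay": 0,"az": 0,"hand": -1},
  {"x": 0,"y": 0,"z": 0.05,"ax": 0,"ay": 0,"az": 0,"hand": -1},
  {"x": 0,"y": 0,"z": 0.09,"ax": 0,"ay": 0,"az": 0,"hand": -1},
])

```text
time_s: 40.98
eef_pos: [538.5, -341.2, 111.8]
ee_rot: [-0.346, -0.356, -0.142, 0.856]
force: [0.5, 0.4, -0.8]
grip_width: 0.587
```

Emit:
carry_out([
  {"x": -0.01,"y": 0.02,"z": 0,"ax": 0.625,"ay": -0.647,"az": 0,"hand": -1},
  {"x": -0.01,"y": 0.02,"z": 0,"ax": 0.625,"ay": -0.647,"az": 0,"hand": -1},
  {"x": -0.01,"y": 0.02,"z": 0,"ax": 0.625,"ay": -0.647,"az": 0,"hand": -1},
  {"x": -0.01,"y": 0.02,"z": 0,"ax": 0.625,"ay": -0.647,"az": 0,"hand": -1},
  {"x": -0.01,"y": 0.02,"z": 0,"ax": 0.625,"ay": -0.647,"az": 0,"hand": -1},
])

```text
time_s: 41.6
eef_pos: [528.4, -321.8, 111.2]
ee_rot: [0.248, 0.694, 0.279, -0.615]
force: [0.1, 0.6, -1.4]
grip_width: 0.585
```

Emit:
carry_out([
  {"x": -0.01,"y": 0.02,"z": 0,"ax": 0.465,"ay": -0.482,"az": 0,"hand": -1},
  {"x": -0.01,"y": 0.02,"z": 0,"ax": 0.465,"ay": -0.482,"az": 0,"hand": -1},
  {"x": -0.01,"y": 0.02,"z": 0,"ax": 0.465,"ay": -0.482,"az": 0,"hand": -1},
  {"x": -0.01,"y": 0.02,"z": 0,"ax": 0.465,"ay": -0.482,"az": 0,"hand": -1},
  {"x": -0.01,"y": 0.02,"z": 0,"ax": 0.465,"ay": -0.482,"az": 0,"hand": -1},
])

```text
time_s: 42.22
eef_pos: [517.5, -302.1, 109.2]
ee_rot: [0.142, 0.857, 0.345, -0.356]
force: [-0.1, -0.3, -1.5]
grip_width: 0.581
```

```bash
python3 go.py 522 -322 32 -46 45 20
```

```text
t 42.23 turn [-0.001 -0.003  0.003] shift mm [ 14.7 -10.1 -91.3] back-off 90 [-31.1 -54.3 -27.7] a [ 0.509  0.491 -0.707] J [-1.04  0.64  1.54  0.8   1.29 -0.6 ]
```

Emit:
carry_out([
  {"x": 0,"y": 0,"z": -0.05,"ax": 0,"ay": 0,"az": 0,"hand": -1},
  {"x": 0,"y": 0,"z": -0.08,"ax": 0,"ay": 0,"az": 0,"hand": -1},
  {"x": 0,"y": 0,"z": -0.086,"ax": 0,"ay": 0,"az": 0,"hand": -1},
  {"x": 0,"y": 0,"z": -0.087,"ax": 0,"ay": 0,"az": 0,"hand": -1},
  {"x": 0,"y": 0,"z": -0.087,"ax": 0,"ay": 0,"az": 0,"hand": -1},
])

```text
time_s: 42.85
eef_pos: [518.6, -302.0, 24.4]
ee_rot: [0.144, 0.857, 0.345, -0.356]
force: [1.0, -0.7, -0.3]
grip_width: 0.581
```

Emit:
carry_out([
  {"x": 0,"y": 0,"z": -0.002,"ax": 0,"ay": 0,"az": 0,"hand": -1},
  {"x": 0,"y": 0,"z": -0.002,"ax": 0,"ay": 0,"az": 0,"hand": -1},
])

```text
time_s: 43.1
eef_pos: [518.1, -301.7, 21.3]
ee_rot: [0.143, 0.857, 0.345, -0.356]
force: [-0.7, -0.1, -0.7]
grip_width: 0.579
```

Emit:
carry_out([
  {"x": 0,"y": 0,"z": -0.0015,"ax": 0,"ay": 0,"az": 0,"hand": -1},
  {"x": 0,"y": 0,"z": -0.0015,"ax": 0,"ay": 0,"az": 0,"hand": -1},
])

```text
time_s: 43.35
eef_pos: [518.1, -301.6, 19.4]
ee_rot: [0.142, 0.857, 0.346, -0.356]
force: [0.6, 0.4, -1.4]
grip_width: 0.586
```

Emit:
carry_out([
  {"x": 0,"y": 0,"z": -0.0015,"ax": 0,"ay": 0,"az": 0,"hand": -1},
  {"x": 0,"y": 0,"z": -0.0015,"ax": 0,"ay": 0,"az": 0,"hand": -1},
])

```text
time_s: 43.6
eef_pos: [518.1, -301.7, 18.5]
ee_rot: [0.143, 0.857, 0.346, -0.355]
force: [-3.0, 0.4, 5.0]
grip_width: 0.579
```

Emit:
carry_out([
  {"x": 0,"y": 0,"z": -0.001,"ax": 0,"ay": 0,"az": 0,"hand": -1},
  {"x": 0,"y": 0,"z": -0.001,"ax": 0,"ay": 0,"az": 0,"hand": -1},
])

```text
time_s: 43.85
eef_pos: [518.1, -301.7, 18.4]
ee_rot: [0.143, 0.857, 0.346, -0.355]
force: [-8.0, 0.3, 13.1]
grip_width: 0.581
```

Contact is felt. Release, back off, withdraw clear of the top view, and check.

Emit:
carry_out([
  {"x": 0,"y": 0,"z": 0.001,"ax": 0,"ay": 0,"az": 0,"hand": 0},
  {"x": 0,"y": 0,"z": 0.001,"ax": 0,"ay": 0,"az": 0,"hand": 0.9},
  {"x": 0,"y": 0,"z": 0.001,"ax": 0,"ay": 0,"az": 0,"hand": 0.9},
  {"x": -0.023,"y": -0.022,"z": 0.031,"ax": 0,"ay": 0,"az": 0,"hand": 0.9},
  {"x": -0.052,"y": -0.05,"z": 0.07,"ax": 0,"ay": 0,"az": 0,"hand": 0.9},
])

```text
time_s: 44.48
eef_pos: [465.5, -351.2, 87.1]
ee_rot: [0.142, 0.856, 0.347, -0.356]
force: [0.3, 0.1, -0.8]
grip_width: 0.951
```

Emit:
carry_out([
  {"x": -0.02,"y": -0.02,"z": 0.06,"ax": 0,"ay": 0,"az": 0,"hand": 0.9},
  {"x": -0.06,"y": -0.05,"z": 0.12,"ax": -0.5,"ay": 0.52,"az": 0,"hand": 0.9},
  {"x": -0.11,"y": -0.08,"z": 0.16,"ax": -0.5,"ay": 0.52,"az": 0,"hand": 0.9},
  {"x": -0.13,"y": -0.1,"z": 0.18,"ax": -0.5,"ay": 0.52,"az": 0,"hand": 0.9},
  {"x": -0.13,"y": -0.1,"z": 0.18,"ax": -0.5,"ay": 0.52,"az": 0,"hand": 0.9},
])

```text
time_s: 45.1
eef_pos: [334.5, -454.4, 270.4]
ee_rot: [0.257, 0.675, 0.268, -0.637]
force: [-0.0, -0.1, -2.0]
grip_width: 0.953
```

```bash
python3 look.py w18; python3 - <<'E'
from h import *
from rig import viewer
c=viewer.camera_info('top');cs=viewer.camera_info('side')
t=viewer.capture('top'); s=viewer.capture('side')
a=cv2.resize(t[150:300,80:450],None,fx=2.1,fy=2.1); b=cv2.resize(s[60:360,120:420],None,fx=.93,fy=.93)
w=np.zeros((600,790,3),np.uint8); w[:a.shape[0],:a.shape[1]]=a; w[318:318+b.shape[0],:b.shape[1]]=b
wr=cv2.imread('pics/w18.png'); wr=cv2.resize(wr,(376,282)); w[318:600,300:676]=wr
cv2.imwrite('pics/final.png',w)
for n,p in dict(L=(474,20),M=(493,-142),R=(513,-307)).items(): print(n,proj(c,[[*p,60]]))
E
```

```text
t 45.1 [ 334.5 -454.4  270.4] F [-0.  -0.1 -2. ] gw 0.953 jaw yaw -46.4 toolx [ 0.04  0.03 -1.  ] J [-1.17  0.38  1.31  0.05  1.47 -0.36]
L [[279.46203846 253.98322313]]
M [[340.96295228 246.99822024]]
R [[403.77913258 239.61690855]]
```

View pics/final.png

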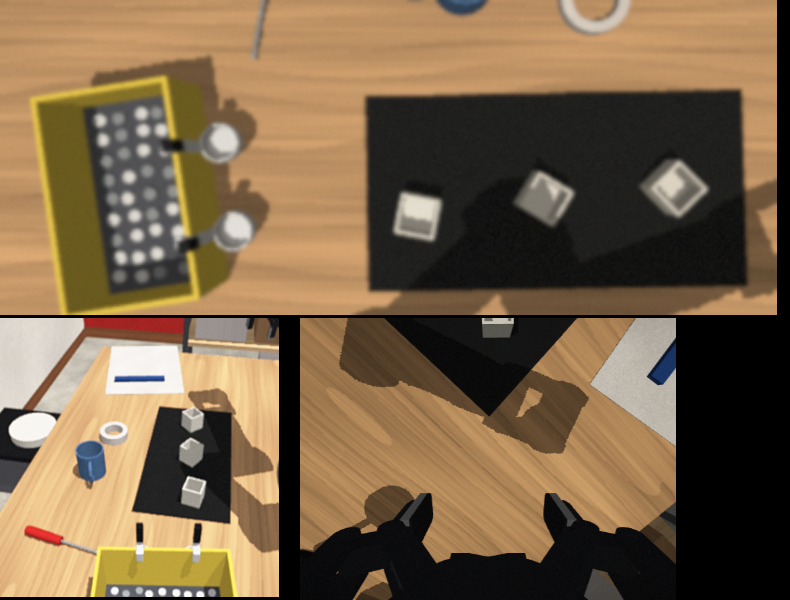

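All three tubs look mouth-up and both scoops hang straight. Tub M is half in shadow and I'm not fully sure of it, so I'll hover over it and check numerically.

Emit:
carry_out([
  {"x": 0.15,"y": 0.305,"z": 0.01,"ax": 0,"ay": 0,"az": 0.26,"hand": 0.9},
  {"x": 0.15,"y": 0.305,"z": 0.01,"ax": 0,"ay": 0,"az": 0.26,"hand": 0.9},
  {"x": 0.15,"y": 0.305,"z": 0.01,"ax": 0,"ay": 0,"az": 0.26,"hand": 0.9},
  {"x": 0.15,"y": 0.305,"z": 0.01,"ax": 0,"ay": 0,"az": 0.26,"hand": 0.9},
  {"x": 0.15,"y": 0.305,"z": 0.01,"ax": 0,"ay": 0,"az": 0.26,"hand": 0.9},
])

```text
time_s: 45.88
eef_pos: [474.3, -169.5, 275.4]
ee_rot: [0.334, 0.636, 0.359, -0.596]
force: [0.1, 0.2, 0.1]
grip_width: 0.949
```

Emit:
carry_out([
  {"x": 0,"y": 0,"z": 0,"ax": 0,"ay": 0,"az": 0,"hand": 0.9},
  {"x": 0,"y": 0,"z": 0,"ax": 0,"ay": 0,"az": 0,"hand": 0.9},
])

```text
time_s: 46.12
eef_pos: [473.7, -171.8, 275.4]
ee_rot: [0.334, 0.635, 0.359, -0.597]
force: [0.1, 0.6, -0.1]
grip_width: 0.949
```

```bash
python3 look.py w19; python3 - <<'E'
from h import *
c,s=__import__('pickle').load(open('pics/w19.pkl','rb')); im=cv2.imread('pics/w19.png').astype(int).min(2)
u=proj(c,[[493,-142,60]])[0].astype(int); print(u)
p=im[u[1]-36:u[1]+40:2,u[0]-36:u[0]+38:2]
for r in p: print(''.join(' .:-=+*#%@'[min(9,v//26)] for v in r))
E
```

```text
t 46.12 [ 473.7 -171.8  275.4] F [ 0.1  0.6 -0.1] gw 0.949 jaw yaw -31.3 toolx [ 0.03  0.06 -1.  ] J [-0.61  0.23  1.49  0.06  1.43 -0.08]
[282 171]
 .       ....    . .  .. ..     . ...
     .  . .   .       .    ..  ..  . 
. .       .    .. . .   ...   .. ..  
   .   .     .  . .  .          .   .
. .     .. ..    .    .... . ..      
.       .     ..... .......... .  . .
 .  .  . *####################=   . .
.     .  +####################-     .
 . . .. .+#+###############++#-   .  
   ..  . +#+###############+*#:  ....
.      . +#+###############++#-. ....
 ...   . +#+###############+*#-     .
.. .. .  +#+###############+*#-.. .  
.. ..   .+#+*##############+*#-  ..  
  . ...  =#+###############++#-.     
..  ... .=#+*##############++#-.   . 
 ....    =#+*##############+*#-.  ...
.   . ...=#+*#######*######+*#-  .. .
.. ..   .=#+*####*#########+*#-......
 . .     =#+*##############+*#:      
     ....=#+*##############+**:  . ..
   .     -#+******#**#**##*+*#: ..  .
      .  -#+**##*#*#*##**##+*#:  . ..
.... . . -#++****+*+**++++++**:  . . 
        .-*+++++++++++++++++**:..  ..
 .  . .  -*******************#:     .
.   .   .-********************:      
 ..  ..  ....  .. .  ....  . ..      
.  .    . .  .... . ... .  .  .      
      ..   ..    .    ...     . .. . 
..     ..          .  .     . .      
    .               .    .    . . .  
...   . .           .. .     . .. . .
           . .  .  .. .  ... .       
  .. ....    .      . . ...    .  .  
.   ...  . . .  ...   . .   ..   .   
........    .   .      .    . .  . ..
.......................  .. ....... .
```

```bash
python3 -c "
from rig import finish_job
print(finish_job())"
```

```text
the job is handed in; nothing more can be done
None
```

The bench is set and the job is handed in, at about 46 s on the robot's clock. No verdict was reported.

- **Scoops:** Both scoops in the scene hang by their own hooks on the bin's near long wall, cups outside. The last top and side views showed them hanging straight.
- **Tubs:** All three tubs were turned over in two 90° tips each. The last top view showed them mouth-up and well inside the mat.
- **Knocked tub:** One tub had moved about 2–3 cm between its two tips, probably the announced knock. I measured it again, re-grasped it and placed it back from the mat's edge.
- **Extra check:** The middle tub looked unclear in the last view because of shadow. A close wrist image showed a square open rim of the right size, so it is upright. The other two were not re-imaged from close up at the end.
- **Bystanders:** I never approached the screwdriver, tape or mug, and they look unmoved in the last views. I did not measure this.
- **Forces:** Readings stayed below about 16 N, and the gripper was empty and clear of everything at hand-in.

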